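Set the castle nuts on the trolley axles and tip their lock pins into the parts dish

TASK

Get the trolley stub axles ready for pinning: tighten each brass castle nut clockwise just to the next slot that lines up with its spindle's cross hole (white line on the end), neither past it nor backed off. Pick up the scoop, tip all its lock pins into the round steel dish, and set the empty scoop back upright in the middle of the black mat. Put the lock pins lying on the bench into the dish too, leave the dish standing on the bench, and do not disturb the tub, jar or screwdriver.

Things in the scene. Friction and masses are not known exactly. Their poses are not given: they have to be found in the camera images.
- nut1 (a joint): Turn of brass castle nut 1, rad; grows as it is tightened (clockwise from above). Slots line up with the cross hole (white line on the spindle's end) at -1.047, 0, 1.047; it starts between -0.85 and -0.25, so the next slot in the tightening direction lines up at 0. Stiff (0.12 N m), stays where it is left, does not rise or sink. May be absent.
- nut1_grip (a point): Centre of castle nut 1's hexagon: 47 mm up, 36 mm across flats, 22 mm high; above it the slotted crown, 31 mm wide, to 70 mm up, and the dark spindle's end, 18 mm thick, to 82 mm. Turns with the nut; z up; flat normals and slots at 0, 60, 120 .. degrees from x. Below: blue boss of 17 mm radius, 84 mm square flange 12 mm thick, 4 kg, standing on the bench.
- nut2 (a joint): Turn of brass castle nut 2, rad; grows as it is tightened (clockwise from above). Slots line up with the cross hole (white line on the spindle's end) at -1.047, 0, 1.047; it starts between -0.85 and -0.25, so the next slot in the tightening direction lines up at 0. Stiff (0.12 N m), stays where it is left, does not rise or sink. May be absent.
- nut2_grip (a point): Centre of castle nut 2's hexagon: 47 mm up, 36 mm across flats, 22 mm high; above it the slotted crown, 31 mm wide, to 70 mm up, and the dark spindle's end, 18 mm thick, to 82 mm. Turns with the nut; z up; flat normals and slots at 0, 60, 120 .. degrees from x. Below: blue boss of 17 mm radius, 84 mm square flange 12 mm thick, 4 kg, standing on the bench.
- nut3 (a joint): Turn of brass castle nut 3, rad; grows as it is tightened (clockwise from above). Slots line up with the cross hole (white line on the spindle's end) at -1.047, 0, 1.047; it starts between -0.85 and -0.25, so the next slot in the tightening direction lines up at 0. Stiff (0.12 N m), stays where it is left, does not rise or sink. May be absent.
- nut3_grip (a point): Centre of castle nut 3's hexagon: 47 mm up, 36 mm across flats, 22 mm high; above it the slotted crown, 31 mm wide, to 70 mm up, and the dark spindle's end, 18 mm thick, to 82 mm. Turns with the nut; z up; flat normals and slots at 0, 60, 120 .. degrees from x. Below: blue boss of 17 mm radius, 84 mm square flange 12 mm thick, 4 kg, standing on the bench.
- nut4 (a joint): Turn of brass castle nut 4, rad; grows as it is tightened (clockwise from above). Slots line up with the cross hole (white line on the spindle's end) at -1.047, 0, 1.047; it starts between -0.85 and -0.25, so the next slot in the tightening direction lines up at 0. Stiff (0.12 N m), stays where it is left, does not rise or sink. May be absent.
- nut4_grip (a point): Centre of castle nut 4's hexagon: 47 mm up, 36 mm across flats, 22 mm high; above it the slotted crown, 31 mm wide, to 70 mm up, and the dark spindle's end, 18 mm thick, to 82 mm. Turns with the nut; z up; flat normals and slots at 0, 60, 120 .. degrees from x. Below: blue boss of 17 mm radius, 84 mm square flange 12 mm thick, 4 kg, standing on the bench.
- mat: Black rubber mat 150 x 110 x 2 mm fixed to the bench; origin at the centre of its underside, x along its long side.
- scoop_grip (a point): Aluminium parts scoop, at first on the mat with 3 to 5 lock pins in it; 0.11 to 0.18 kg empty. Flat parallel sides 46 mm apart outside (y), 42 mm high from 42 mm behind to 33 mm ahead of this point; walls 3 mm; open top; in front the floor rises at 40 degrees as a chute. Point: midway between the sides, 28 mm above the underside. x to the front, where it pours, z up.
- scoop_lip (a point): Middle of the scoop's pouring lip: 71 mm ahead (scoop x) of scoop_grip and 4 mm higher (scoop z). Axes as the scoop's.
- dish_in (a point): Centre of the inner floor of the round steel parts dish, 4 mm above its underside. Dish 120 mm across the rim, 94 mm across the inner floor, 36 mm high, walls 3 mm, mass about 0.35 kg, loose on the bench, z up.
- pin1_c (a point): Square-headed lock pin, lies in the scoop at first; may be absent. 26 mm long: steel shank 10 mm thick and 19 mm long, red head 11 x 11 x 7 mm. About 18 g, oiled (friction about 0.3). Point at the middle of its length on its axis (5.5 mm above what it lies on); x along the pin from head to shank end.
- pin2_c (a point): Square-headed lock pin, lies in the scoop at first; may be absent. 26 mm long: steel shank 10 mm thick and 19 mm long, red head 11 x 11 x 7 mm. About 18 g, oiled (friction about 0.3). Point at the middle of its length on its axis (5.5 mm above what it lies on); x along the pin from head to shank end.
- pin3_c (a point): Square-headed lock pin, lies in the scoop at first; may be absent. 26 mm long: steel shank 10 mm thick and 19 mm long, red head 11 x 11 x 7 mm. About 18 g, oiled (friction about 0.3). Point at the middle of its length on its axis (5.5 mm above what it lies on); x along the pin from head to shank end.
- pin4_c (a point): Square-headed lock pin, lies in the scoop at first; may be absent. 26 mm long: steel shank 10 mm thick and 19 mm long, red head 11 x 11 x 7 mm. About 18 g, oiled (friction about 0.3). Point at the middle of its length on its axis (5.5 mm above what it lies on); x along the pin from head to shank end.
- pin5_c (a point): Square-headed lock pin, lies in the scoop at first; may be absent. 26 mm long: steel shank 10 mm thick and 19 mm long, red head 11 x 11 x 7 mm. About 18 g, oiled (friction about 0.3). Point at the middle of its length on its axis (5.5 mm above what it lies on); x along the pin from head to shank end.
- pin6_c (a point): Square-headed lock pin, lies loose on the bench at first; may be absent. 26 mm long: steel shank 10 mm thick and 19 mm long, red head 11 x 11 x 7 mm. About 18 g, oiled (friction about 0.3). Point at the middle of its length on its axis (5.5 mm above what it lies on); x along the pin from head to shank end.
- pin7_c (a point): Square-headed lock pin, lies loose on the bench at first; may be absent. 26 mm long: steel shank 10 mm thick and 19 mm long, red head 11 x 11 x 7 mm. About 18 g, oiled (friction about 0.3). Point at the middle of its length on its axis (5.5 mm above what it lies on); x along the pin from head to shank end.
- pin8_c (a point): Square-headed lock pin, lies loose on the bench at first; may be absent. 26 mm long: steel shank 10 mm thick and 19 mm long, red head 11 x 11 x 7 mm. About 18 g, oiled (friction about 0.3). Point at the middle of its length on its axis (5.5 mm above what it lies on); x along the pin from head to shank end.
- pin9_c (a point): Square-headed lock pin, lies loose on the bench at first; may be absent. 26 mm long: steel shank 10 mm thick and 19 mm long, red head 11 x 11 x 7 mm. About 18 g, oiled (friction about 0.3). Point at the middle of its length on its axis (5.5 mm above what it lies on); x along the pin from head to shank end.
- round_tub: Bystander: lidded white tub, 69 mm across, 60 mm high; origin at the centre of its underside.
- screwdriver_red: Bystander: red screwdriver 194 mm long, lying; origin at its underside.
- grease_jar: Bystander: grey grease jar 53 mm across, 47 mm high; origin at the centre of its underside.

How it is judged:
By the outcome, as a careful person would: the job done as asked, in the order asked, and still so for the second after the job is handed in, with the robot touching nothing.
Of axle1, axle2, axle3, axle4 only 3 to 4 are there at a start; the rules pass over those that are not, and their reading is None.
Of pin1, pin2, pin3, pin4, pin5 only 3 to 5 are there at a start; the rules pass over those that are not, and their reading is None.
Of pin6, pin7, pin8, pin9 only 3 to 4 are there at a start; the rules pass over those that are not, and their reading is None.
At some moment in a run one of dish, pin6 may be knocked a few centimetres aside while the robot is not near it.
It also fails if it takes over 210 s, if anything falls off the work surface, if the arm or the gripper's body presses on something with over 40 N, if the wrist force passes 120 N, or if a joint passes its speed limit or range.

ROBOT

A 6-joint arm with a two-finger parallel gripper is mounted at the origin on a cart in front of the work surface, level with it; the furniture and walls round the work are solid. World frame = base frame: x ahead of the robot, y to its left, z up, the work surface at z = 0. Lengths are in m, angles in rad, forces in N, time in s.
With the tool pointing down it reaches from about 0.225 to 0.725 m from the base axis. Payload 3.1 kg.
Tool frame: the origin (TCP) lies at the very end of the fingers, on their centre line; the grasp point (between the pads) lies 19 mm behind it; z points along the fingers, y is the line along which they close (so a half turn about z gives the same grasp; the last joint's range is limited). The gripper opens to 85 mm and grips with 20 to 120 N. Pads are 22 mm wide; open, the fingers measure 114 mm over their backs; the gripper's body (76 mm by 85 mm) begins 54 mm behind the grasp point. The pads swing forward as they close: fully open they stand 13 mm farther back than shut.
Start: joints at [-1.409, 0.048, 0.099, 1.622, 0, 1.443], TCP at [0.15, -0.503, 0.231] pointing down, gripper open.
Joint ranges: [-2.91, 2.91], [-0.99, 1.94], [-1.21, 1.42], [-2.12, 2.29], [-1.49, 1.47], [-3.14, 3.14]. Speed limits (rad/s): [2.79, 2.79, 3.14, 3.14, 3.14, 3.14].

INTERFACE

Orientations are given as [roll, pitch, yaw] about the fixed x, y, z axes, in that order (R = Rz(yaw) Ry(pitch) Rx(roll)).
In Python, from station import read_state, grab_frame, camera_info, sign_off gives the robot as it stands. The module is installed in compiled form; this text tells all that it offers.
- The arm moves only by the tool move_arm, never from a script. Its argument "rows" is a list of rows, each a list of 5 numbers: the closure in counts, from 0 (fully open) to 255 (shut), then the shift along the tool's x, y, z in mm, then the turn about the tool's z in degrees. In form: [[grip, tx, ty, tz, turn], ...]. A call has 1 to 5 rows; each row shifts and turns the commanded pose from where the row before left it, along the tool's axes as they then stand; what a row does not reach is not made up. A row lasts 1/10 s, in which the tool goes at most 50 mm and 8.59 degrees, less where a joint would pass 70% of its speed; a pose out of reach is approached as far as the arm can. A call is refused whole if a number of a shift passes 50 or a number of a turn 8.59, either way. A call with a gripper value outside its range is refused whole. The fingers move at their own pace and stop on an object; the grip force is fixed at half the most. Time passes only in rows, so rows that do not move let the fingers close. It gives the time, the measured TCP pose, the force, the opening and the grip force at its end, in the units of the state.
- read_state(): the state, without advancing time (a new reading comes with each control period).
- grab_frame(name): name is "scene" or "side" or "wrist"; returns the picture (480x640x3 uint8, blue, green, red); there is no depth.
- camera_info(name): a dict with "K" (3x3 intrinsics, pixels), "R" (3x3) and "t" (3): a world point X has camera coordinates R X + t. Camera axes: x right, y down, z forward; pixel columns grow to the right and rows downward; lengths in m; the calibration is good to about 2 mm. A picture is of the moment at which its call begins: read the wrist's pose just before it. camera_info takes no time and is no camera call; for the wrist camera it gives the pose at the moment of the call.
- sign_off(): hands the job in; it is judged then, once.
The state is a dict: "time_s": time; "joint_pos": joint angles; "qd": joint speeds; "joint_torque": joint torques, N m; "tool_pos": TCP position; "ee_rot": TCP orientation; "contact_force": force on the tool from outside, world axes, zero at the start; "torque": the same for the moment, N m; "finger_gap": opening from 0.0 (shut) to 1.0 (fully open); "finger_force": force on a finger pad.
Only numpy, scipy, OpenCV 4.12 (cv2) and the standard library are available. Lean on these libraries where they do the work, as an engineer would, in place of code of your own. Each camera call takes 0.05 s, during which the arm holds its last target. There are 200 camera calls.

## Working session

There is one attempt and no reset: what is moved stays moved. The work goes in short steps, Python scripts to look and compute and a tool call to move; the robot and the scene stay as the last step left them, time stands still between calls to the robot, and variables do not carry over. Pictures are saved under pics/ and viewed, at most 14 in all, crops included, and the job is handed in when it is done.

Besides the shell and the picture viewer there is one more tool, called after "Request:" by a JSON object that holds its "fn" and its "kwargs", one argument or row to a line. move_arm: Moves the arm, as the interface text tells. Its arguments: {"type":"object","properties":{"rows":{"type":"array"}},"required":["rows"]}

```bash
mkdir -p pics; python3 - <<'E'
from station import *
import cv2
for n in("scene","side"):
    c=camera_info(n); print(n,c["K"],c["R"],c["t"])
    cv2.imwrite(f"pics/{n}0.png",cv2.resize(grab_frame(n),(800,600),interpolation=cv2.INTER_CUBIC))
print(read_state())
E
```

```text
scene [[533.88075568   0.         318.87717225]
 [  0.         533.88075568 237.22684824]
 [  0.           0.           1.        ]] [[-0.84469703 -0.53479031 -0.02205119]
 [-0.28603811  0.48585005 -0.82591279]
 [ 0.45240373 -0.69133859 -0.5633665 ]] [0.45322398 0.22847079 1.06892397]
side [[546.0761351    0.         315.70799636]
 [  0.         546.0761351  241.13956121]
 [  0.           0.           1.        ]] [[-0.81911698 -0.57331665  0.01885198]
 [-0.23539367  0.30598173 -0.92247764]
 [ 0.52310343 -0.76005474 -0.38558994]] [0.44454508 0.19073944 1.04771619]
{'time_s': 0.1, 'joint_pos': array([-1.40879007e+00,  4.86901901e-02,  9.77181430e-02,  1.62204179e+00,
       -1.18288414e-05,  1.44301973e+00]), 'qd': array([-0.00101464, -0.00147019,  0.00536599, -0.00192573,  0.00118251,
        0.00070234]), 'joint_torque': array([ 2.66219678e-03, -3.39851975e+01,  3.20935643e+01,  1.57613272e-02,
       -6.08520645e-05,  1.01204325e-06]), 'tool_pos': array([ 0.14991702, -0.50253213,  0.230209  ]), 'ee_rot': array([-3.13939172e+00, -2.70842493e-04,  2.89782575e-01]), 'contact_force': array([-0.78638179,  0.24203941, -0.03470752]), 'torque': array([ 0.02490903, -0.00543793,  0.05602538]), 'finger_force': 0.0, 'finger_gap': 1.001952368345457}
```

View pics/scene0.png

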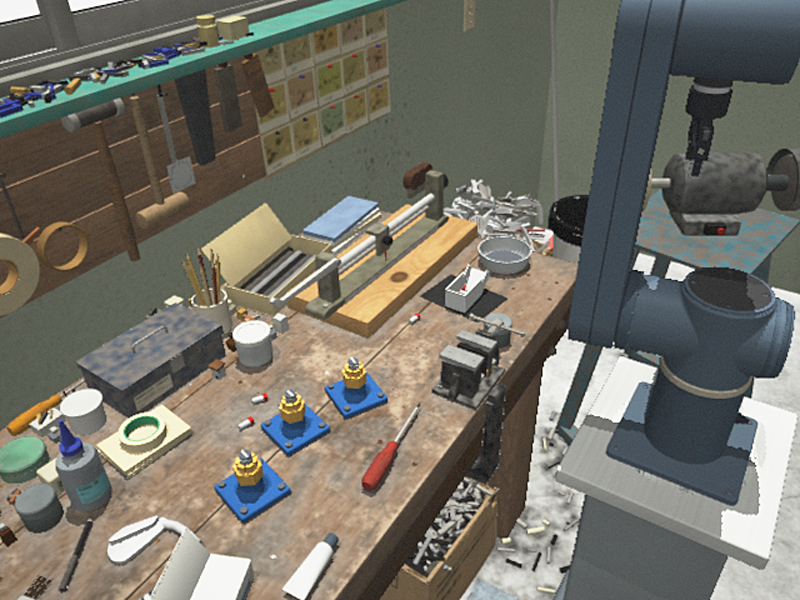

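View pics/side0.png

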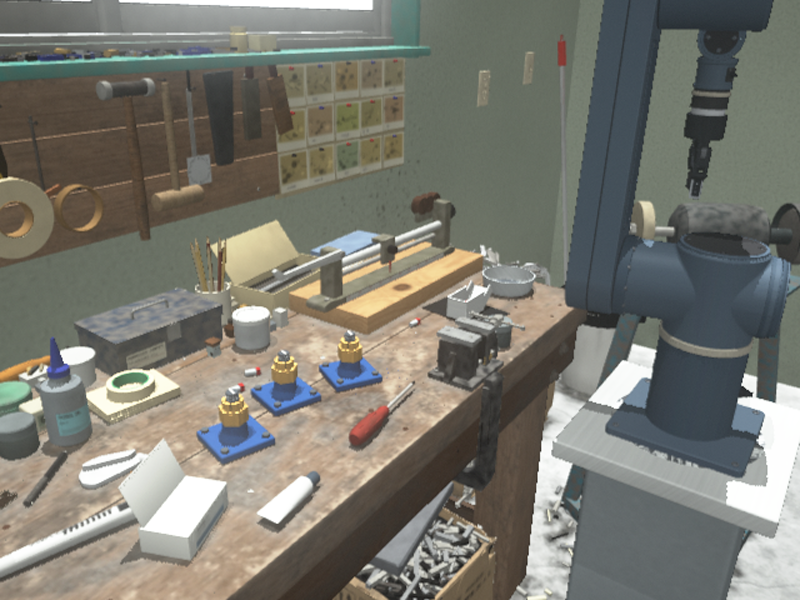

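The scene view (800×600) shows three axles with nuts at about (292,405), (353,375) and (248,465). The dish is at (504,255), the scoop at (466,288), and loose pins at (415,318), (259,398) and (247,422). The tub is at (253,343), the screwdriver at (390,450), and a vise at (468,365).

```bash
cat > h.py <<'E'
from station import *
import cv2, numpy as np
from scipy.spatial.transform import Rotation as Ro
def bp(name,u,v,z,c=None,s=1.0):
    """pixel (in picture enlarged s times) -> world point at height z"""
    c=c or camera_info(name); R=np.array(c["R"]);t=np.array(c["t"])
    d=R.T@np.linalg.inv(c["K"])@np.array([u/s,v/s,1]); o=-R.T@t
    return o+d*(z-o[2])/d[2]
def pj(X,c):
    p=np.array(c["K"])@(np.array(c["R"])@np.array(X)+np.array(c["t"])); return p[:2]/p[2]
E
python3 - <<'E'
from h import *
np.set_printoptions(precision=3,suppress=True)
print('cam',-camera_info("scene")["R"].T@camera_info("scene")["t"])
P=dict(n1=(292.5,393,.082),n2=(354,361,.082),n3=(248,455,.082),pA=(415,318,.0055),pB=(259,398,.0055),pC=(247,422,.0055),dish=(504,247,.036),scoop=(464,291,.02),tub=(252,329,.06),jar=(497,320,.047),
 lip=(488,277,.032),mat1=(421,295,.002),mat2=(452,271,.002),mat3=(507,291,.002),mat4=(478,317,.002),vise=(470,345,.06), vt=(440,375,0),scr=(418,407,.01),scr2=(368,487,.01),be=(580,262,0),woodL=(365,333,0),woodR=(478,240,0))
for k,(u,v,z) in P.items(): print(k,bp("scene",u,v,z,s=1.25))
P=dict(n1=(284,354,.082),n2=(349.5,333,.082),n3=(233,393,.082),pA=(415,322,.0055),pB=(252,371,.0055),pC=(236,388,.0055),dish=(509,272,.036))
for k,(u,v,z) in P.items(): print('side',k,bp("side",u,v,z,s=1.25))
c=camera_info("wrist"); print(c); 
from scipy.spatial.transform import Rotation as Ro
s=read_state(); R=Ro.from_euler('xyz',s['ee_rot']).as_matrix(); print('cam in tool', R.T@(-c['R'].T@c['t']-s['tool_pos']), c['R']@R)
f=grab_frame("wrist"); cv2.imwrite("pics/w0.png",f)
E
```

```text
cam [-0.035  0.87   0.801]
n1 [0.542 0.303 0.082]
n2 [0.504 0.188 0.082]
n3 [0.513 0.437 0.082]
pA [ 0.534 -0.058  0.005]
pB [0.645 0.283 0.006]
pC [0.623 0.337 0.005]
dish [ 0.479 -0.358  0.036]
scoop [ 0.485 -0.175  0.02 ]
tub [0.737 0.189 0.06 ]
jar [ 0.367 -0.083  0.047]
lip [ 0.458 -0.232  0.032]
mat1 [ 0.568 -0.139  0.002]
mat2 [ 0.557 -0.257  0.002]
mat3 [ 0.418 -0.245  0.002]
mat4 [ 0.428 -0.129  0.002]
vise [0.369 0.026 0.06 ]
vt [0.408 0.063 0.   ]
scr [0.394 0.163 0.01 ]
scr2 [0.37  0.347 0.01 ]
be [ 0.326 -0.44   0.   ]
woodL [0.597 0.029 0.   ]
woodR [ 0.572 -0.415  0.   ]
side n1 [0.54  0.307 0.082]
side n2 [0.507 0.186 0.082]
side n3 [0.514 0.437 0.082]
side pA [ 0.535 -0.06   0.005]
side pB [0.646 0.28  0.005]
side pC [0.624 0.336 0.005]
side dish [ 0.48  -0.366  0.036]
{'K': array([[377.019,   0.   , 316.181],
       [  0.   , 377.019, 229.775],
       [  0.   ,   0.   ,   1.   ]]), 'R': array([[ 0.286, -0.958, -0.002],
       [-0.923, -0.276,  0.268],
       [-0.257, -0.075, -0.963]]), 't': array([-0.524, -0.035,  0.378])}
cam in tool [ 0.067 -0.    -0.142] [[ 0.     1.    -0.   ]
 [-0.963  0.    -0.268]
 [-0.268  0.     0.963]]
```

View pics/w0.png

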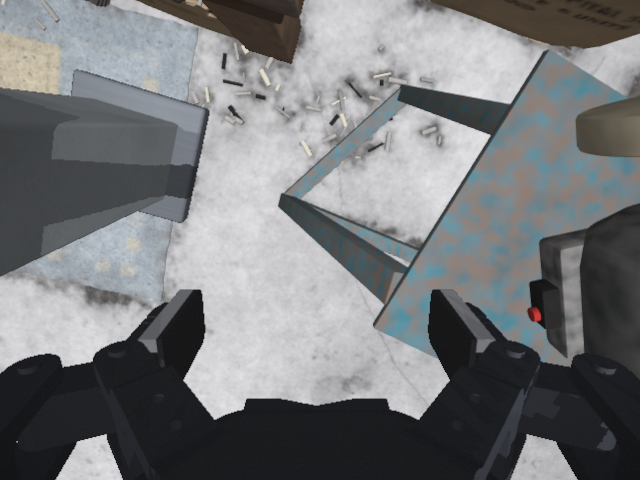

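The wrist view shows only the floor beside the bench, with the fingers at the bottom. Image up is tool +x and image right is tool +y. Next I go over the axles.

Request:
{"fn": "move_arm", "kwargs": {
  "rows": [
    [0,0,0,0,-8.2],
    [0,0,0,0,-8.2],
    [0,0,0,0,-8.2],
    [0,0,0,0,-8.2],
    [0,0,0,0,-8.2]
  ]
}}

```text
time_s: 0.65
tool_pos: [0.15, -0.5028, 0.2308]
ee_rot: [-3.141, -0.001, 1.011]
contact_force: [-0.3, 0.1, 0.1]
finger_gap: 1.0
finger_force: 0.0
```

Request:
{"fn": "move_arm", "kwargs": {
  "rows": [
    [0,0,0,0,-8.2],
    [0,0,0,0,-8.2],
    [0,0,0,0,-8.2],
    [0,0,0,0,-8.2],
    [0,0,0,0,-8.2]
  ]
}}

```text
time_s: 1.15
tool_pos: [0.15, -0.5029, 0.2308]
ee_rot: [-3.142, -0.001, 1.727]
contact_force: [0.5, 0.3, -0.6]
finger_gap: 0.999
finger_force: 0.0
```

Request:
{"fn": "move_arm", "kwargs": {
  "rows": [
    [0,0,0,0,-8.2],
    [0,33,29,0,0],
    [0,33,29,0,0],
    [0,33,29,0,0],
    [0,33,29,0,0]
  ]
}}

```text
time_s: 1.65
tool_pos: [0.2232, -0.3415, 0.2308]
ee_rot: [3.141, -0.001, 1.863]
contact_force: [0.7, -0.4, 0.4]
finger_gap: 1.001
finger_force: 0.0
```

Request:
{"fn": "move_arm", "kwargs": {
  "rows": [
    [0,33,29,0,0],
    [0,33,29,0,0],
    [0,33,29,0,0],
    [0,33,29,0,0],
    [0,33,29,0,0]
  ]
}}

```text
time_s: 2.15
tool_pos: [0.3142, -0.1416, 0.2311]
ee_rot: [3.141, 0.0, 1.863]
contact_force: [1.9, -0.6, -0.2]
finger_gap: 1.008
finger_force: 0.0
```

Request:
{"fn": "move_arm", "kwargs": {
  "rows": [
    [0,33,29,0,0],
    [0,33,29,0,0],
    [0,33,29,0,0],
    [0,33,29,0,0],
    [0,33,29,0,0]
  ]
}}

```text
time_s: 2.65
tool_pos: [0.4054, 0.0585, 0.2311]
ee_rot: [3.141, 0.0, 1.865]
contact_force: [0.6, -0.7, 0.2]
finger_gap: 0.999
finger_force: 0.0
```

Request:
{"fn": "move_arm", "kwargs": {
  "rows": [
    [0,33,29,0,0],
    [0,33,29,0,0],
    [0,33,29,0,0],
    [0,33,29,0,0],
    [0,33,29,0,0]
  ]
}}

```text
time_s: 3.15
tool_pos: [0.4964, 0.2583, 0.2308]
ee_rot: [-3.141, 0.0, 1.865]
contact_force: [1.3, -0.4, 0.5]
finger_gap: 0.997
finger_force: 0.0
```

```bash
cat >> h.py <<'E'
def pose():
    s=read_state(); return s['tool_pos'],s['ee_rot'][2],s
def plan(x,y,z,yawdeg=None):
    p,yaw,s=pose()
    d=np.array([x,y,z])-p; c,n=np.cos(yaw),np.sin(yaw)
    print('at',p.round(4),'yaw %.1f'%np.degrees(yaw),'J',np.array(s['joint_pos']).round(2),'t %.1f'%s['time_s'],'gap %.3f F %.1f'%(s['finger_gap'],s['finger_force']), 'w',s['contact_force'].round(1))
    print('tool shift mm: %.1f %.1f %.1f'%(1e3*(c*d[0]+n*d[1]),1e3*(n*d[0]-c*d[1]),-1e3*d[2]),'' if yawdeg is None else 'turn %.1f'%((np.degrees(yaw)-yawdeg+180)%360-180))
def wsnap(fn,s=1):
    c=camera_info("wrist"); f=grab_frame("wrist"); cv2.imwrite("pics/raw_"+fn+".png",f); np.savez("pics/"+fn+".npz",**{k:np.array(c[k]) for k in c})
    return f,c
E
python3 - <<'E'
from h import *
plan(.52,.31,.23)
f,c=wsnap("w1"); cv2.imwrite("pics/w1.png",cv2.resize(f,(800,600),interpolation=cv2.INTER_CUBIC))
E
```

```text
at [0.4964 0.2583 0.2308] yaw 106.8 J [ 0.36  0.14  0.2   1.63 -0.    1.64] t 3.1 gap 0.997 F 0.0 w [ 1.3 -0.4  0.5]
tool shift mm: 42.7 37.5 0.8
```

View pics/w1.png

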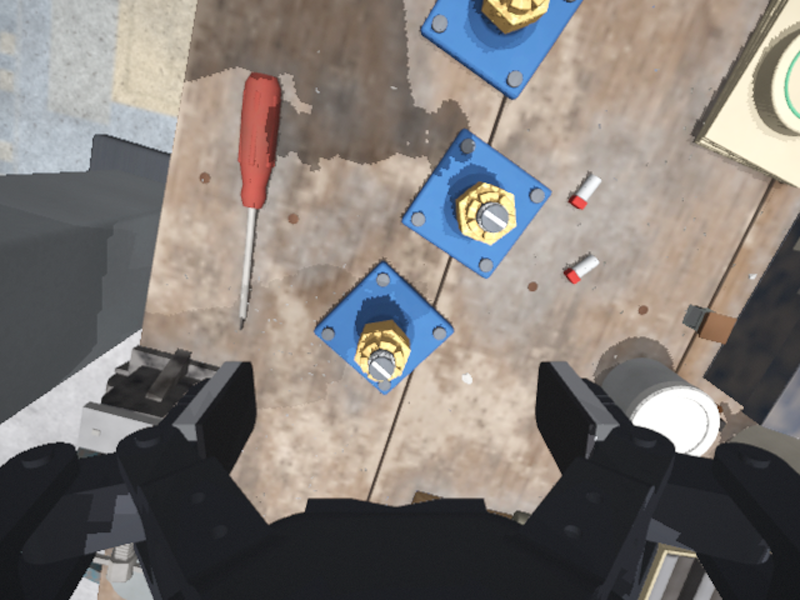

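The wrist picture (800×600) shows the spindle ends at (493,217) and (382,368), with the third at the top edge near (516,8). Pins lie at (586,190) and (582,268), and the screwdriver is at left. I'll make rectified top views for the line and slot angles.

```bash
cat >> h.py <<'E'
def rect(f,c,x,y,z,half=.03,px=400,yaw=0.):
    """top view of plane z about (x,y): right = tool y dir, up = tool x dir for tool yaw; returns image"""
    ex=np.array([np.cos(yaw),np.sin(yaw),0]);ey=np.array([np.sin(yaw),-np.cos(yaw),0])
    o=np.array([x,y,z]); W=[o-half*ey+half*ex,o+half*ey+half*ex,o+half*ey-half*ex,o-half*ey-half*ex]
    S=np.float32([pj(w,c) for w in W]);D=np.float32([[0,0],[px,0],[px,px],[0,px]])
    return cv2.warpPerspective(f,cv2.getPerspectiveTransform(S,D),(px,px),flags=cv2.INTER_CUBIC)
E
python3 - <<'E'
from h import *
np.set_printoptions(precision=4,suppress=True)
d=np.load("pics/w1.npz"); c={k:d[k] for k in d}; f=cv2.imread("pics/raw_w1.png")
for n,u,v,z in (("n1",493,217,.082),("n2",381,368,.082),("n3",516,0,.07),("pB",582,268,.0055),("pC",586,190,.0055),("tip",242,325,.005)): print(n,bp("",u,v,z,c,1.25))
ims=[]
for u,v in ((493,217),(381,368)):
    w=bp("",u,v,.082,c,1.25); ims.append(rect(f,c,w[0],w[1],.082,.025,400,np.radians(106.8)))
cv2.imwrite("pics/r1.png",np.hstack(ims))
E
```

```text
n1 [0.5441 0.3061 0.082 ]
n2 [0.5067 0.1889 0.082 ]
n3 [0.5172 0.4253 0.07  ]
pB [0.6441 0.2839 0.0055]
pC [0.6231 0.3415 0.0055]
tip [0.3935 0.1572 0.005 ]
```

View pics/r1.png

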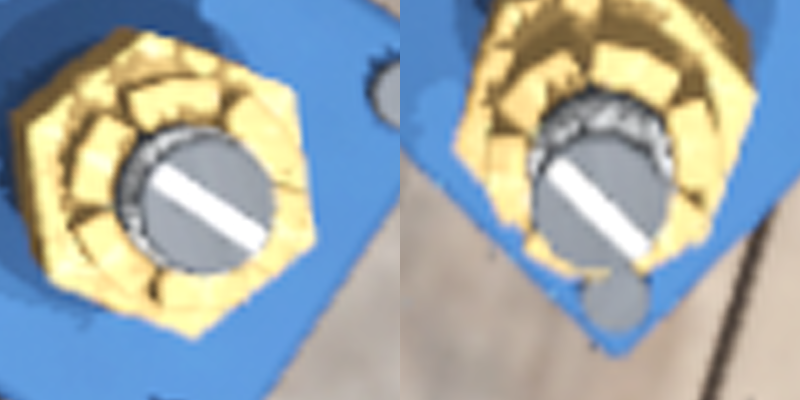

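Rectified view, left nut (n1): the line is at about −32° in the image and the flats at about 9°, so roughly 41° clockwise is needed. Right nut (n2): line about −45°, flats about −18°, so roughly 27°. I'm going down above n1 and checking from near.

Request:
{"fn": "move_arm", "kwargs": {
  "rows": [
    [0,16,30,40,0],
    [0,16,29,40,0],
    [0,0,0,40,-4.5],
    [0,0,0,0,-4.5],
    [0,0,0,0,0]
  ]
}}

```text
time_s: 3.7
tool_pos: [0.5393, 0.3012, 0.1109]
ee_rot: [-3.135, -0.0, 2.021]
contact_force: [0.8, 1.1, 1.5]
finger_gap: 0.999
finger_force: 0.0
```

```bash
python3 - <<'E'
from h import *
plan(.544,.306,.028,115.8)
p,yaw,s=pose()
f,c=wsnap("w2"); g=rect(f,c,.544,.306,.082,.022,400,yaw); h=rect(f,c,.544,.306,.058,.026,400,yaw)
cv2.imwrite("pics/w2.png",np.hstack([g,h]))
E
```

```text
at [0.5393 0.3012 0.1109] yaw 115.8 J [ 0.4   0.3   0.15  1.42 -0.    1.52] t 3.7 gap 0.999 F 0.0 w [0.8 1.1 1.5]
tool shift mm: 2.3 6.4 82.9 turn 0.0
```

View pics/w2.png

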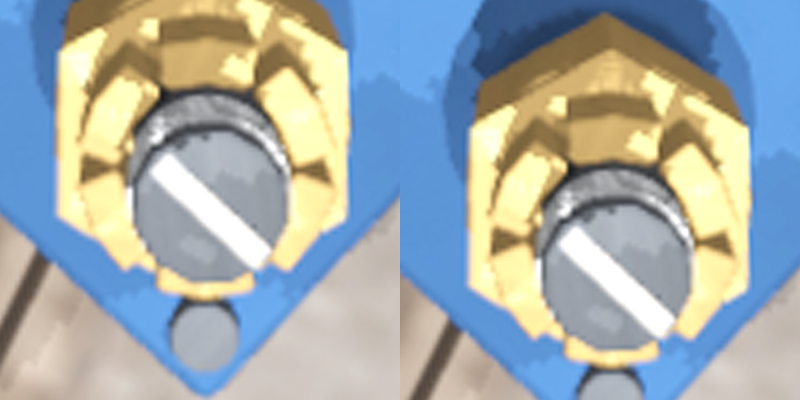

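n1's flats are vertical in this view, so they are square to the fingers, and the line is about 41° below tool y. The nut sits about 1.3 mm further along tool y.

```bash
cat >> h.py <<'E'
def line(f,c,x,y,yaw):
    g=rect(f,c,x,y,.082,.012,480,yaw); m=(g.min(2)>225).astype(np.uint8)
    n,l,st,ce=cv2.connectedComponentsWithStats(m); i=1+np.argmax(st[1:,4]); p=np.argwhere(l==i)[:,::-1]
    r=cv2.fitLine(np.float32(p),cv2.DIST_L2,0,.01,.01).ravel(); a=np.degrees(np.arctan(r[1]/r[0]))
    print('line angle (cw of tool y) %.1f'%a,'n',len(p),'centre mm: tool y %.1f x %.1f'%(*((ce[i]-240)*.05*[1,-1]),),'yaw goal %.1f'%(np.degrees(yaw)-a))
E
python3 - <<'E'
from h import *
d=np.load("pics/w2.npz"); c={k:d[k] for k in d}; f=cv2.imread("pics/raw_w2.png")
line(f,c,.544,.306,np.radians(115.8))
E
```

```text
line angle (cw of tool y) 43.0 n 18449 centre mm: tool y 1.1 x -1.2 yaw goal 72.8
```

Request:
{"fn": "move_arm", "kwargs": {
  "rows": [
    [0,2,7.5,40,0],
    [0,0,0,43,0],
    [255,0,0,0,0],
    [255,0,0,0,0],
    [255,0,0,0,0]
  ]
}}

```text
time_s: 4.25
tool_pos: [0.5498, 0.308, 0.0358]
ee_rot: [3.135, 0.0, 2.02]
contact_force: [-1.5, -0.6, 7.2]
finger_gap: 0.514
finger_force: 7.3
```

Request:
{"fn": "move_arm", "kwargs": {
  "rows": [
    [255,0,0,0,0],
    [255,0,0,0,0],
    [255,0,0,0,0]
  ]
}}

```text
time_s: 4.55
tool_pos: [0.5459, 0.3063, 0.0362]
ee_rot: [-3.139, 0.001, 2.02]
contact_force: [-9.0, -4.6, 8.6]
finger_gap: 0.414
finger_force: 62.3
```

```bash
python3 - <<'E'
from h import *
d=np.load("pics/w2.npz"); c={k:d[k] for k in d}; f=cv2.imread("pics/raw_w2.png")
g=rect(f,c,.544,.306,.082,.012,480,np.radians(115.8))
for th in (215,235,245):
    m=(g.min(2)>th).astype(np.uint8); n,l,st,ce=cv2.connectedComponentsWithStats(m); i=1+np.argmax(st[1:,4])
    print(th,st[i],cv2.minAreaRect(np.argwhere(l==i)[:,::-1].astype(np.float32)))
plan(.5452,.3063,.036,72.8)
E
```

```text
215 [  132   138   262   253 19428] ((263.81915283203125, 265.66351318359375), (321.153564453125, 65.39012908935547), 43.484596252441406)
235 [  135   141   257   246 17350] ((262.9718322753906, 264.4029846191406), (312.491943359375, 59.87397384643555), 43.3397216796875)
245 [  137   142   253   242 16031] ((262.67181396484375, 263.6975402832031), (308.10015869140625, 56.492855072021484), 43.327606201171875)
at [0.5459 0.3063 0.0362] yaw 115.8 J [ 0.4   0.35  0.06  1.28 -0.    1.53] t 4.5 gap 0.414 F 62.3 w [-9.  -4.6  8.6]
tool shift mm: 0.4 -0.6 0.2 turn 43.0
```

Request:
{"fn": "move_arm", "kwargs": {
  "rows": [
    [255,0,0,0,8],
    [255,0,0,0,8],
    [255,0,0,0,8],
    [255,0,0,0,8],
    [255,0,0,0,8]
  ]
}}

```text
time_s: 5.05
tool_pos: [0.5465, 0.3063, 0.0363]
ee_rot: [-3.142, 0.002, 1.317]
contact_force: [-7.9, -5.0, 7.8]
finger_gap: 0.409
finger_force: 62.0
```

Request:
{"fn": "move_arm", "kwargs": {
  "rows": [
    [255,0,0,0,3],
    [255,0,0,0,0],
    [255,0,0,0,0]
  ]
}}

```text
time_s: 5.35
tool_pos: [0.5465, 0.3063, 0.0363]
ee_rot: [-3.142, 0.001, 1.27]
contact_force: [-7.3, -5.1, 7.8]
finger_gap: 0.409
finger_force: 62.0
```

```bash
python3 - <<'E'
from h import *
plan(.5452,.3063,.036,72.6); p,yaw,s=pose(); print(s['torque'])
f,c=wsnap("w3")
line(f,c,.544,.306,yaw)
E
```

```text
at [0.5465 0.3063 0.0363] yaw 72.7 J [ 0.4   0.35  0.06  1.28 -0.    2.28] t 5.3 gap 0.409 F 62.0 w [-7.3 -5.1  7.8]
tool shift mm: -0.4 -1.3 0.3 turn 0.1
[-0.93127294  1.71398872 -0.09536982]Traceback (most recent call last):
  File "<stdin>", line 4, in <module>
  File "h.py", line 29, in line
    n,l,st,ce=cv2.connectedComponentsWithStats(m); i=1+np.argmax(st[1:,4]); p=np.argwhere(l==i)[:,::-1]
                                                       ~~~~~~~~~^^^^^^^^^^
    return _wrapfunc(a, 'argmax', axis=axis, out=out, **kwds)
    return bound(*args, **kwds)
ValueError: attempt to get argmax of an empty sequence
```

Request:
{"fn": "move_arm", "kwargs": {
  "rows": [
    [0,0,0,0,0],
    [0,0,0,0,0],
    [0,0,0,0,0],
    [0,0,0,-25,0],
    [0,0,0,-25,0]
  ]
}}

```text
time_s: 5.9
tool_pos: [0.5469, 0.307, 0.0816]
ee_rot: [-3.14, 0.001, 1.271]
contact_force: [1.0, -0.5, 0.1]
finger_gap: 0.999
finger_force: 0.0
```

Request:
{"fn": "move_arm", "kwargs": {
  "rows": [
    [0,0,0,-22,0],
    [0,0,0,0,0]
  ]
}}

```text
time_s: 6.1
tool_pos: [0.5506, 0.3086, 0.1091]
ee_rot: [3.134, -0.006, 1.271]
contact_force: [1.1, -0.1, -0.3]
finger_gap: 0.999
finger_force: 0.0
```

```bash
python3 - <<'E'
from h import *
p,yaw,s=pose(); plan(.5067,.1889,.11,88.8)
f,c=wsnap("w4"); line(f,c,.545,.306,yaw)
cv2.imwrite("pics/w4.png",rect(f,c,.545,.306,.07,.026,400,yaw))
E
```

```text
at [0.5506 0.3086 0.1091] yaw 72.8 J [0.4  0.32 0.17 1.41 0.   2.28] t 6.1 gap 0.999 F 0.0 w [ 1.1 -0.1 -0.3]
tool shift mm: -127.4 -6.6 -0.9 turn -16.0
line angle (cw of tool y) -0.3 n 17573 centre mm: tool y 0.7 x -0.4 yaw goal 73.1
```

Request:
{"fn": "move_arm", "kwargs": {
  "rows": [
    [0,-41,-0.6,0,0],
    [0,-41,-0.6,0,0],
    [0,-41,-0.6,0,0],
    [0,0,0,0,-8],
    [0,0,0,0,-8]
  ]
}}

```text
time_s: 6.65
tool_pos: [0.5079, 0.1886, 0.1018]
ee_rot: [-3.139, 0.001, 1.553]
contact_force: [0.5, 0.4, -0.3]
finger_gap: 1.0
finger_force: 0.0
```

```bash
python3 - <<'E'
from h import *
p,yaw,s=pose(); plan(.5067,.1889,.028,88.8)
f,c=wsnap("w5"); line(f,c,.5067,.1889,yaw)
cv2.imwrite("pics/w5.png",np.hstack([cv2.imread("pics/w4.png"),rect(f,c,.5067,.1889,.07,.026,400,yaw)]))
E
```

```text
at [0.5079 0.1886 0.1018] yaw 89.0 J [ 0.23  0.11 -0.1   1.37  0.    1.82] t 6.7 gap 1.000 F 0.0 w [ 0.5  0.4 -0.3]
tool shift mm: 0.3 -1.2 73.8 turn 0.2
line angle (cw of tool y) 25.6 n 16342 centre mm: tool y 0.5 x -1.4 yaw goal 63.4
```

View pics/w5.png

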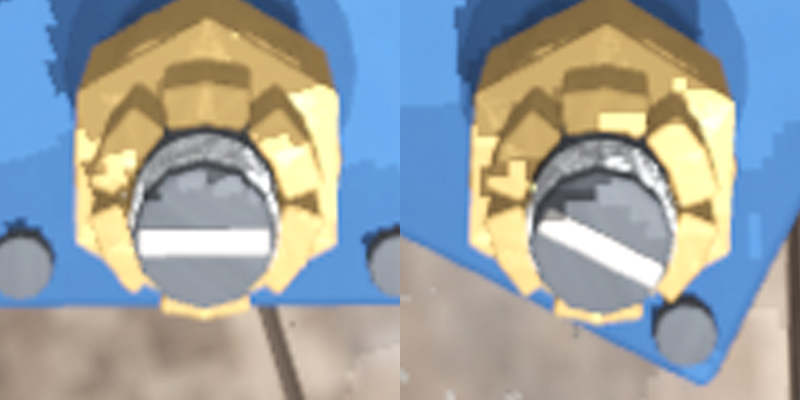

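n1 (left) has its line and slots collinear, so it is done. n2 (right) has its flats square to the fingers and its line 25.6° clockwise.

Request:
{"fn": "move_arm", "kwargs": {
  "rows": [
    [0,-0.5,-0.7,24,0],
    [0,0,0,24,0],
    [0,0,0,23,0],
    [0,0,0,0,0],
    [255,0,0,0,0]
  ]
}}

```text
time_s: 7.2
tool_pos: [0.5075, 0.1896, 0.0317]
ee_rot: [-3.139, 0.001, 1.549]
contact_force: [0.0, -0.0, 1.3]
finger_gap: 0.858
finger_force: 0.0
```

Request:
{"fn": "move_arm", "kwargs": {
  "rows": [
    [255,0,0,0,0],
    [255,0,0,0,0],
    [255,0,0,0,0],
    [255,0,0,0,0],
    [255,0,0,0,0]
  ]
}}

```text
time_s: 7.7
tool_pos: [0.5076, 0.1902, 0.0347]
ee_rot: [-3.14, -0.001, 1.55]
contact_force: [-6.4, -0.2, 6.4]
finger_gap: 0.41
finger_force: 62.0
```

Request:
{"fn": "move_arm", "kwargs": {
  "rows": [
    [255,0,0,0,8],
    [255,0,0,0,8],
    [255,0,0,0,7],
    [255,0,0,0,2.6],
    [255,0,0,0,0]
  ]
}}

```text
time_s: 8.2
tool_pos: [0.5087, 0.1899, 0.0348]
ee_rot: [3.141, -0.001, 1.102]
contact_force: [-3.0, -0.5, 5.2]
finger_gap: 0.413
finger_force: 62.0
```

```bash
python3 - <<'E'
from h import *
p,yaw,s=pose(); plan(.5067,.1889,.028,63.4)
E
```

```text
at [0.5087 0.1899 0.0348] yaw 63.2 J [ 0.23  0.14 -0.19  1.23  0.    2.27] t 8.2 gap 0.413 F 62.0 w [-3.  -0.5  5.2]
tool shift mm: -1.8 -1.3 6.8 turn -0.2
```

Request:
{"fn": "move_arm", "kwargs": {
  "rows": [
    [0,0,0,0,0],
    [0,0,0,0,0],
    [0,0,0,0,0],
    [0,0,0,-25,0],
    [0,0,0,-25,0]
  ]
}}

```text
time_s: 8.7
tool_pos: [0.5075, 0.1894, 0.082]
ee_rot: [-3.139, 0.002, 1.103]
contact_force: [0.8, 0.8, 1.1]
finger_gap: 1.0
finger_force: 0.0
```

Request:
{"fn": "move_arm", "kwargs": {
  "rows": [
    [0,0,0,-25,0],
    [0,0,0,-20,0],
    [0,0,0,0,0]
  ]
}}

```text
time_s: 9.0
tool_pos: [0.5112, 0.1903, 0.1316]
ee_rot: [3.136, -0.005, 1.103]
contact_force: [0.3, -0.0, 0.8]
finger_gap: 1.002
finger_force: 0.0
```

```bash
python3 - <<'E'
from h import *
p,yaw,s=pose(); plan(.514,.437,.13,90)
f,c=wsnap("w6"); line(f,c,.507,.189,yaw)
cv2.imwrite("pics/w6.png",rect(f,c,.507,.189,.07,.026,400,yaw))
E
```

```text
at [0.5112 0.1903 0.1316] yaw 63.2 J [ 0.23  0.09 -0.05  1.42 -0.    2.27] t 9.0 gap 1.002 F 0.0 w [ 0.3 -0.   0.8]
tool shift mm: 221.5 -108.7 1.6 turn -26.8
line angle (cw of tool y) 0.7 n 17980 centre mm: tool y 0.4 x -1.1 yaw goal 62.5
```

Request:
{"fn": "move_arm", "kwargs": {
  "rows": [
    [0,37,-17,0,0],
    [0,37,-17,0,0],
    [0,37,-17,0,0],
    [0,37,-18,0,0],
    [0,37,-18,0,0]
  ]
}}

```text
time_s: 9.55
tool_pos: [0.5133, 0.3951, 0.1251]
ee_rot: [-3.14, 0.003, 1.103]
contact_force: [1.4, -0.1, -0.0]
finger_gap: 1.001
finger_force: 0.0
```

Request:
{"fn": "move_arm", "kwargs": {
  "rows": [
    [0,37,-18,0,0],
    [0,0,0,0,-8.5],
    [0,0,0,0,-8.5],
    [0,0,0,0,-8.5],
    [0,0,0,0,0]
  ]
}}

```text
time_s: 10.05
tool_pos: [0.5139, 0.4348, 0.1249]
ee_rot: [-3.139, 0.002, 1.548]
contact_force: [-0.2, 0.4, 0.2]
finger_gap: 1.0
finger_force: 0.0
```

```bash
python3 - <<'E'
from h import *
p,yaw,s=pose(); plan(.514,.437,.13,90)
f,c=wsnap("w7"); line(f,c,.514,.437,yaw)
cv2.imwrite("pics/w7.png",np.hstack([cv2.imread("pics/w6.png"),rect(f,c,.514,.437,.07,.026,400,yaw)]))
E
```

```text
at [0.5139 0.4348 0.1249] yaw 88.7 J [ 0.6   0.45  0.36  1.49 -0.    2.2 ] t 10.1 gap 1.000 F 0.0 w [-0.2  0.4  0.2]
tool shift mm: 2.2 0.0 -5.1 turn -1.3
line angle (cw of tool y) 15.2 n 17190 centre mm: tool y 4.8 x 0.4 yaw goal 73.6
```

View pics/w7.png

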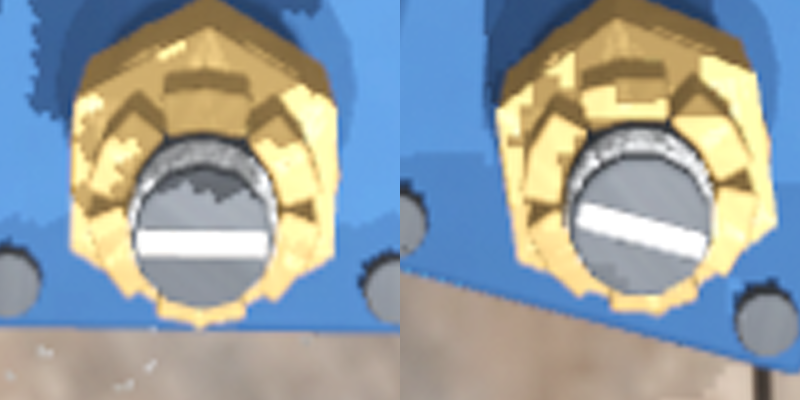

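n2 (left) is aligned. n3 (right) has its flats about 7.5° counter-clockwise and its line 15.2° clockwise, and it sits about 5 mm along +tool y.

Request:
{"fn": "move_arm", "kwargs": {
  "rows": [
    [0,2.4,4.9,0,0],
    [0,0,0,24,-7.5],
    [0,0,0,24,0],
    [0,0,0,24,0],
    [0,0,0,22,0]
  ]
}}

```text
time_s: 10.6
tool_pos: [0.5199, 0.4372, 0.0321]
ee_rot: [-3.141, 0.0, 1.677]
contact_force: [-0.7, -0.3, 0.2]
finger_gap: 1.001
finger_force: 0.0
```

Request:
{"fn": "move_arm", "kwargs": {
  "rows": [
    [0,0,0,0,0],
    [255,0,0,0,0],
    [255,0,0,0,0],
    [255,0,0,0,0],
    [255,0,0,0,0]
  ]
}}

```text
time_s: 11.1
tool_pos: [0.5196, 0.4382, 0.0362]
ee_rot: [3.141, -0.002, 1.679]
contact_force: [-3.7, -1.6, 7.2]
finger_gap: 0.409
finger_force: 63.3
```

Request:
{"fn": "move_arm", "kwargs": {
  "rows": [
    [255,0,0,0,0],
    [255,0,0,0,0],
    [255,0,0,0,8],
    [255,0,0,0,8],
    [255,0,0,0,6]
  ]
}}

```text
time_s: 11.6
tool_pos: [0.52, 0.4381, 0.0363]
ee_rot: [3.141, -0.002, 1.291]
contact_force: [-2.3, -1.0, 5.0]
finger_gap: 0.409
finger_force: 63.0
```

Request:
{"fn": "move_arm", "kwargs": {
  "rows": [
    [255,0,0,0,0],
    [255,0,0,0,0]
  ]
}}

```text
time_s: 11.8
tool_pos: [0.52, 0.4381, 0.0362]
ee_rot: [3.141, -0.002, 1.296]
contact_force: [-2.6, -0.7, 6.1]
finger_gap: 0.409
finger_force: 63.1
```

```bash
python3 - <<'E'
from h import *
p,yaw,s=pose(); plan(.514,.437,.028,73.6)
E
```

```text
at [0.52   0.4381 0.0362] yaw 74.2 J [0.6  0.49 0.24 1.32 0.   2.45] t 11.8 gap 0.409 F 63.1 w [-2.6 -0.7  6.1]
tool shift mm: -2.7 -5.4 8.2 turn 0.6
```

Request:
{"fn": "move_arm", "kwargs": {
  "rows": [
    [255,0,0,0,0.6],
    [255,0,0,0,0],
    [0,0,0,0,0],
    [0,0,0,0,0],
    [0,0,0,0,0]
  ]
}}

```text
time_s: 12.3
tool_pos: [0.5201, 0.4375, 0.0337]
ee_rot: [3.141, -0.0, 1.285]
contact_force: [0.3, -0.0, 0.1]
finger_gap: 0.899
finger_force: 0.0
```

Request:
{"fn": "move_arm", "kwargs": {
  "rows": [
    [0,0,0,-25,0],
    [0,0,0,-25,0],
    [0,0,0,-25,0],
    [0,0,0,-22,0],
    [0,0,0,0,0]
  ]
}}

```text
time_s: 12.8
tool_pos: [0.5222, 0.439, 0.1355]
ee_rot: [3.136, -0.007, 1.285]
contact_force: [-0.3, 0.2, 0.3]
finger_gap: 0.999
finger_force: 0.0
```

```bash
python3 - <<'E'
from h import *
p,yaw,s=pose(); plan(.47,-.26,.23)
f,c=wsnap("w8"); line(f,c,.519,.4373,yaw)
cv2.imwrite("pics/w8.png",rect(f,c,.519,.4373,.07,.026,300,yaw))
E
```

```text
at [0.5222 0.439  0.1355] yaw 73.6 J [ 0.6   0.46  0.39  1.5  -0.    2.46] t 12.8 gap 0.999 F 0.0 w [-0.3  0.2  0.3]
tool shift mm: -685.3 147.2 -94.5 
line angle (cw of tool y) -0.0 n 12917 centre mm: tool y 0.1 x 0.0 yaw goal 73.6
```

Request:
{"fn": "move_arm", "kwargs": {
  "rows": [
    [0,-20,5,-30,0],
    [0,-30,8,-30,0],
    [0,-40,8.8,-30,0],
    [0,-40,8.8,-5,0],
    [0,-40,8.8,0,0]
  ]
}}

```text
time_s: 13.35
tool_pos: [0.51, 0.2627, 0.2255]
ee_rot: [3.14, -0.001, 1.285]
contact_force: [1.3, -0.5, 0.7]
finger_gap: 1.0
finger_force: 0.0
```

Request:
{"fn": "move_arm", "kwargs": {
  "rows": [
    [0,-40,8.8,0,0],
    [0,-40,8.8,0,0],
    [0,-40,8.8,0,0],
    [0,-40,8.8,0,0],
    [0,-40,8.8,0,0]
  ]
}}

```text
time_s: 13.85
tool_pos: [0.4944, 0.058, 0.223]
ee_rot: [-3.139, 0.001, 1.285]
contact_force: [0.1, -0.4, 0.0]
finger_gap: 1.001
finger_force: 0.0
```

Request:
{"fn": "move_arm", "kwargs": {
  "rows": [
    [0,-40,8.8,0,0],
    [0,-40,8.8,0,0],
    [0,-40,8.8,0,0],
    [0,-40,8.8,0,0],
    [0,-40,8.8,0,0]
  ]
}}

```text
time_s: 14.35
tool_pos: [0.4802, -0.1461, 0.2231]
ee_rot: [-3.139, -0.0, 1.285]
contact_force: [2.1, 0.6, -0.5]
finger_gap: 0.998
finger_force: 0.0
```

Request:
{"fn": "move_arm", "kwargs": {
  "rows": [
    [0,-40,8.8,0,0],
    [0,-40,8.8,0,0],
    [0,-30,7,0,0],
    [0,0,0,0,0]
  ]
}}

```text
time_s: 14.75
tool_pos: [0.4724, -0.2605, 0.2222]
ee_rot: [-3.138, 0.0, 1.28]
contact_force: [0.3, 0.7, -1.0]
finger_gap: 1.002
finger_force: 0.0
```

```bash
python3 - <<'E'
from h import *
p,yaw,s=pose(); plan(.47,-.26,.23)
f,c=wsnap("w9"); f=cv2.resize(f,(800,600),interpolation=cv2.INTER_CUBIC); f[300:600,0:300][:]=0
f[300:600,0:300]=cv2.imread("pics/w8.png"); cv2.imwrite("pics/w9.png",f)
E
```

```text
at [ 0.4724 -0.2605  0.2222] yaw 73.3 J [-0.63  0.09  0.12  1.61 -0.    1.23] t 14.8 gap 1.002 F 0.0 w [ 0.3  0.7 -1. ]
tool shift mm: -0.2 -2.5 -7.8
```

View pics/w9.png

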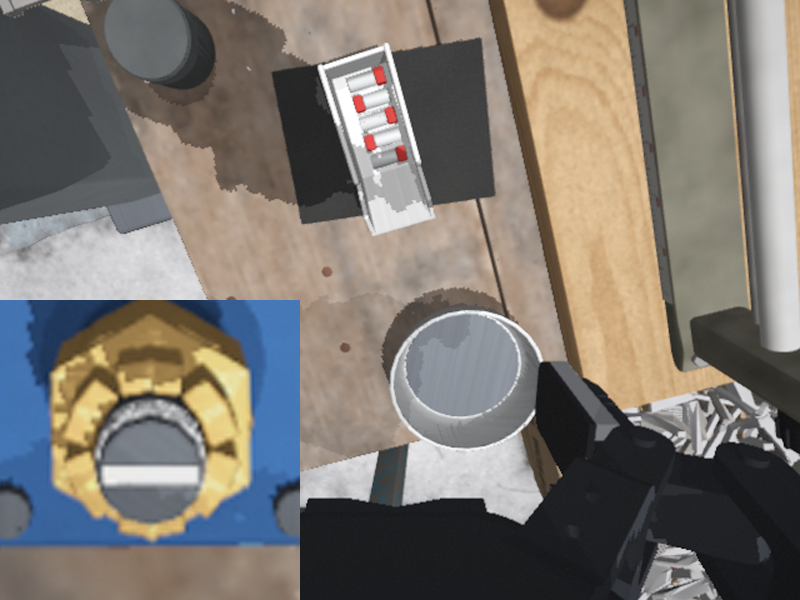

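n3 (inset) is aligned. The picture shows the scoop holding 5 pins, with rear corners at (320,68) and (388,45), lip corners at (373,235) and (434,217), and the chute pointing down in the image. The dish rim is centred at (467,380) and its floor at (462,364), close to the bench edge. Mat corners are at (273,72), (481,39), (494,196) and (302,223).

```bash
python3 - <<'E'
from h import *
np.set_printoptions(precision=4,suppress=True)
d=np.load("pics/w9.npz"); c={k:d[k] for k in d}
b=lambda u,v,z:bp("",u,v,z,c,1.25)
for n,u,v,z in (("rearL",320,68,.044),("rearR",388,45,.044),("lipL",373,235,.034),("lipR",434,217,.034),("dishrim",467,380,.036),("floor",462,364,.004),("rimL",390,385,.036),("rimR",545,375,.036),("m1",273,72,.002),("m2",481,39,.002),("m3",494,196,.002),("m4",302,223,.002),("jar",147,38,.047),("wood1",557,345,.0),("wood2",497,50,0.0),("edge",300,468,0),("edge2",420,440,0)):
    print(n,b(u,v,z))
r=(b(320,68,.044)+b(388,45,.044))/2; l=(b(373,235,.034)+b(434,217,.034))/2
a=l-r; print('scoop dir deg',np.degrees(np.arctan2(a[1],a[0])),'len',np.hypot(*a[:2]), 'grip',r[:2]+a[:2]/np.hypot(*a[:2])*.042, 'mat',sum(b(*m,.002) for m in((273,72),(481,39),(494,196),(302,223)))/4)
E
```

```text
rearL [ 0.4608 -0.131   0.044 ]
rearR [ 0.5054 -0.1307  0.044 ]
lipL [ 0.4602 -0.2423  0.034 ]
lipR [ 0.5048 -0.2424  0.034 ]
dishrim [ 0.4959 -0.3692  0.036 ]
floor [ 0.4959 -0.3708  0.004 ]
rimL [ 0.4382 -0.3565  0.036 ]
rimR [ 0.5539 -0.3821  0.036 ]
m1 [ 0.424  -0.1154  0.002 ]
m2 [ 0.5702 -0.1373  0.002 ]
m3 [ 0.5538 -0.2447  0.002 ]
m4 [ 0.4075 -0.2222  0.002 ]
jar [ 0.3654 -0.0853  0.047 ]
wood1 [ 0.5758 -0.3786  0.    ]
wood2 [ 0.5798 -0.147   0.    ]
edge [ 0.3308 -0.4298  0.    ]
edge2 [ 0.4421 -0.4329  0.    ]
scoop dir deg -90.31357858944688 len 0.11146013914036407 grip [ 0.4829 -0.1729] mat [ 0.4889 -0.1799  0.002 ]
```

All consistent: the scoop points along −y, its length is right, and its grip point is near (0.483,−0.173). I take it near the rear with a light closure, and check whether the grip force follows the counts.

Request:
{"fn": "move_arm", "kwargs": {
  "rows": [
    [0,0,0,0,-8.2],
    [0,0,0,0,-8.2],
    [0,38,3.3,20,0],
    [0,38,3.3,20,0],
    [0,39,3.3,20,0]
  ]
}}

```text
time_s: 15.3
tool_pos: [0.4831, -0.1398, 0.1635]
ee_rot: [-3.141, -0.001, 1.571]
contact_force: [-0.5, 0.0, -0.2]
finger_gap: 1.001
finger_force: 0.0
```

Request:
{"fn": "move_arm", "kwargs": {
  "rows": [
    [0,0,0,26,0],
    [0,0,0,26,0],
    [0,0,0,26,0],
    [0,0,0,0,0]
  ]
}}

```text
time_s: 15.7
tool_pos: [0.4796, -0.1389, 0.0818]
ee_rot: [-3.132, -0.005, 1.573]
contact_force: [-1.3, 1.4, -0.3]
finger_gap: 0.999
finger_force: 0.0
```

```bash
python3 - <<'E'
from h import *
plan(.4829,-.145,.006,89.7)
E
```

```text
at [ 0.4796 -0.1389  0.0818] yaw 90.1 J [-0.42  0.01 -0.23  1.33  0.    1.15] t 15.7 gap 0.999 F 0.0 w [-1.3  1.4 -0.3]
tool shift mm: -6.1 3.3 75.8 turn 0.4
```

Request:
{"fn": "move_arm", "kwargs": {
  "rows": [
    [0,-5,0,25,0],
    [0,0,0,25,0],
    [0,0,0,25,0],
    [0,0,0,0,0],
    [110,0,0,0,0]
  ]
}}

```text
time_s: 16.2
tool_pos: [0.4836, -0.1467, 0.0129]
ee_rot: [-3.141, -0.0, 1.571]
contact_force: [0.8, 0.1, 0.1]
finger_gap: 0.855
finger_force: 0.0
```

Request:
{"fn": "move_arm", "kwargs": {
  "rows": [
    [118,0,0,0,0],
    [118,0,0,0,0],
    [118,0,0,0,0],
    [118,0,0,0,0],
    [118,0,0,0,0]
  ]
}}

```text
time_s: 16.7
tool_pos: [0.4848, -0.1477, 0.0144]
ee_rot: [3.139, 0.001, 1.571]
contact_force: [-2.0, 1.0, 6.2]
finger_gap: 0.539
finger_force: 8.8
```

Request:
{"fn": "move_arm", "kwargs": {
  "rows": [
    [121,0,0,0,0],
    [121,0,0,0,0],
    [121,0,0,0,0]
  ]
}}

```text
time_s: 17.0
tool_pos: [0.4849, -0.1477, 0.0146]
ee_rot: [3.139, 0.001, 1.571]
contact_force: [-1.7, 0.3, 6.9]
finger_gap: 0.535
finger_force: 34.2
```

Request:
{"fn": "move_arm", "kwargs": {
  "rows": [
    [124,0,0,0,0],
    [124,0,0,0,0],
    [124,0,0,0,0]
  ]
}}

```text
time_s: 17.3
tool_pos: [0.4849, -0.1478, 0.0147]
ee_rot: [3.139, 0.001, 1.571]
contact_force: [-2.1, 0.8, 7.8]
finger_gap: 0.533
finger_force: 60.3
```

```bash
python3 - <<'E'
from h import *
plan(.4829,-.145,.006,89.7)
E
```

```text
at [ 0.4849 -0.1478  0.0147] yaw 90.0 J [-0.43  0.07 -0.32  1.18 -0.    1.14] t 17.3 gap 0.533 F 60.3 w [-2.1  0.8  7.8]
tool shift mm: 2.8 -2.0 8.7 turn 0.3
```

Grip force follows the counts: 118 gives 9 N, 121 gives 34 N and 124 gives 60 N. A light grip should therefore let the scoop swing lip-down under its own weight. I regrip a little lower and further back for more lever.

Request:
{"fn": "move_arm", "kwargs": {
  "rows": [
    [80,0,0,0,0],
    [80,0,0,0,0],
    [80,6,0,7,0],
    [80,0,0,0,0],
    [110,0,0,0,0]
  ]
}}

```text
time_s: 17.8
tool_pos: [0.4831, -0.1405, 0.0044]
ee_rot: [-3.14, -0.001, 1.571]
contact_force: [0.9, 0.2, -0.7]
finger_gap: 0.571
finger_force: 0.1
```

Request:
{"fn": "move_arm", "kwargs": {
  "rows": [
    [118,0,0,0,0],
    [118,0,0,0,0],
    [124,0,0,0,0],
    [124,0,0,0,0],
    [124,0,0,0,0]
  ]
}}

```text
time_s: 18.3
tool_pos: [0.4834, -0.1411, 0.005]
ee_rot: [-3.141, -0.0, 1.571]
contact_force: [0.6, 0.2, -2.1]
finger_gap: 0.533
finger_force: 61.5
```

Request:
{"fn": "move_arm", "kwargs": {
  "rows": [
    [126,0,0,-10,0],
    [126,0,0,-15,0],
    [126,0,0,-15,0],
    [126,0,0,0,0],
    [126,0,0,0,0]
  ]
}}

```text
time_s: 18.8
tool_pos: [0.4841, -0.1414, 0.0458]
ee_rot: [3.14, 0.001, 1.571]
contact_force: [0.5, -0.0, -2.5]
finger_gap: 0.534
finger_force: 61.7
```

```bash
python3 - <<'E'
from h import *
plan(.496,-.31,.11,89.7)
f,c=wsnap("w10"); s=cv2.resize(grab_frame("side")[190:290,330:460],(520,400),interpolation=cv2.INTER_CUBIC)
cv2.imwrite("pics/w10.png",np.hstack([s,cv2.resize(f,(280,210)).repeat(1,0) if 0 else cv2.copyMakeBorder(cv2.resize(f,(280,210)),0,190,0,0,cv2.BORDER_CONSTANT)]))
E
```

```text
at [ 0.4841 -0.1414  0.0458] yaw 90.0 J [-0.42  0.04 -0.28  1.25 -0.    1.15] t 18.8 gap 0.534 F 61.7 w [ 0.5 -0.  -2.5]
tool shift mm: -168.6 11.9 -64.2 turn 0.3
```

View pics/w10.png

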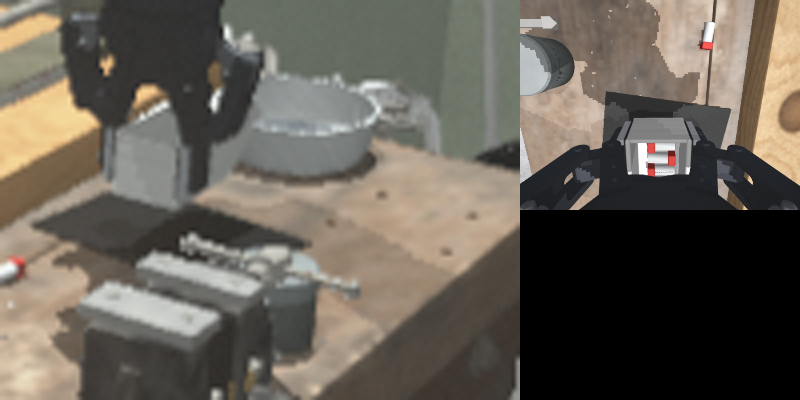

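The scoop is up and level with its pins (2.5 N weight), and the dish is seen behind it. I carry it gently so that its lip comes over the dish.

Request:
{"fn": "move_arm", "kwargs": {
  "rows": [
    [126,0,0,-15,0],
    [126,0,0,-20,0],
    [126,0,0,-20,0],
    [126,-10,1,-6,0],
    [126,-20,2,0,0]
  ]
}}

```text
time_s: 19.4
tool_pos: [0.4872, -0.1712, 0.1068]
ee_rot: [3.14, 0.0, 1.573]
contact_force: [-0.3, -0.2, -2.9]
finger_gap: 0.535
finger_force: 61.8
```

Request:
{"fn": "move_arm", "kwargs": {
  "rows": [
    [126,-25,2,0,0],
    [126,-25,2,0,0],
    [126,-25,2,0,0],
    [126,-25,2,0,0],
    [126,-20,1,0,0]
  ]
}}

```text
time_s: 19.9
tool_pos: [0.4948, -0.293, 0.1043]
ee_rot: [-3.14, -0.001, 1.57]
contact_force: [-0.6, 0.2, -1.9]
finger_gap: 0.531
finger_force: 61.8
```

Request:
{"fn": "move_arm", "kwargs": {
  "rows": [
    [126,-12,0,0,0],
    [126,-5,0,0,0],
    [126,0,0,0,0],
    [126,0,0,0,0]
  ]
}}

```text
time_s: 20.3
tool_pos: [0.4954, -0.3073, 0.1058]
ee_rot: [-3.141, -0.001, 1.571]
contact_force: [-0.1, -0.0, -2.8]
finger_gap: 0.531
finger_force: 61.8
```

```bash
python3 - <<'E'
from h import *
plan(.496,-.308,.106,90); 
c=camera_info("scene"); f=grab_frame("scene")
for z,r in((.036,.06),(.004,.047)):
    P=np.int32([pj([.496+r*np.cos(a),-.370+r*np.sin(a),z],c)*8 for a in np.linspace(0,6.28,60)])
    big=cv2.resize(f,None,fx=8,fy=8,interpolation=cv2.INTER_CUBIC) if z==.036 else big
    cv2.polylines(big,[P],True,(0,255,0),1)
print(pj([.496,-.31,.06],c))
u,v=(pj([.496,-.34,.06],c)*8).astype(int)
cv2.imwrite("pics/s1.png",big[max(0,v-300):v+300,u-400:u+400])
E
```

```text
at [ 0.4954 -0.3073  0.1058] yaw 90.0 J [-0.67  0.21  0.03  1.39  0.    0.9 ] t 20.3 gap 0.531 F 61.8 w [-0.1 -0.  -2.8]
tool shift mm: -0.7 0.6 -0.2 turn 0.0
[390.86023726 196.08631546]
```

View pics/s1.png

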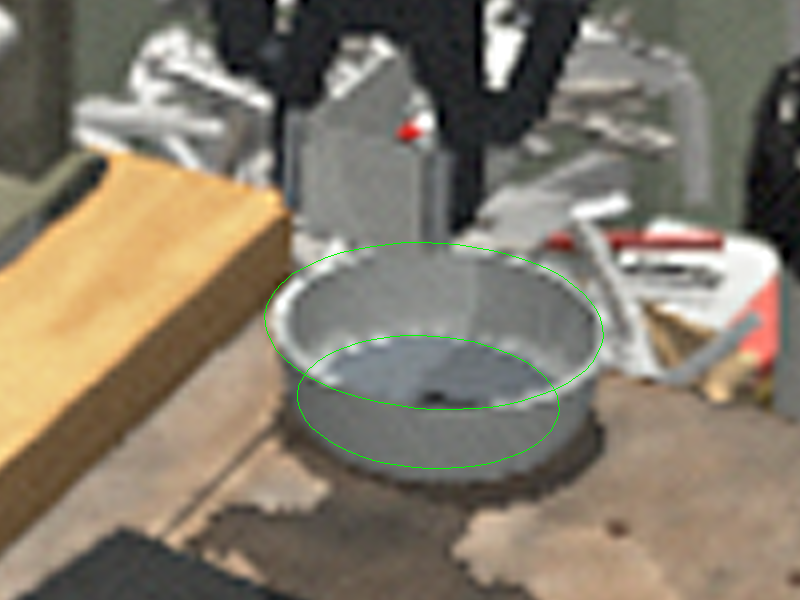

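The dish matches the projected outline, and the scoop is level behind its rim. Now I relax the grip step by step to let the lip swing down.

Request:
{"fn": "move_arm", "kwargs": {
  "rows": [
    [121,0,0,0,0],
    [121,0,0,0,0],
    [120,0,0,0,0],
    [120,0,0,0,0]
  ]
}}

```text
time_s: 20.75
tool_pos: [0.4957, -0.3079, 0.1064]
ee_rot: [3.141, 0.0, 1.571]
contact_force: [0.9, -0.3, -2.8]
finger_gap: 0.534
finger_force: 57.7
```

```bash
python3 - <<'E'
from h import *
s=read_state(); print(s['torque'],s['contact_force'],s['finger_force'],s['finger_gap'])
E
```

```text
[ 0.06352054 -0.02257963 -0.03992065] [ 0.91249278 -0.34079937 -2.77594183] 57.727986574172974 0.5341668050552641
```

Request:
{"fn": "move_arm", "kwargs": {
  "rows": [
    [119,0,0,0,0],
    [119,0,0,0,0],
    [119,0,0,0,0]
  ]
}}

```text
time_s: 21.05
tool_pos: [0.4957, -0.3082, 0.1062]
ee_rot: [3.142, -0.0, 1.571]
contact_force: [0.6, -1.0, -2.1]
finger_gap: 0.531
finger_force: 33.4
```

```bash
python3 - <<'E'
from h import *
s=read_state(); print(s['torque'],s['contact_force'],s['finger_force'],s['finger_gap'])
c=camera_info("scene"); f=grab_frame("scene"); cv2.imwrite("pics/raw_s2.png",f)
b,g,r=[f[...,i].astype(int) for i in range(3)]; m=((r-np.maximum(b,g))>70).astype(np.uint8)
n,l,st,ce=cv2.connectedComponentsWithStats(m)
print([(st[i][4],ce[i].round(0)) for i in range(1,n) if 330<ce[i][0]<460 and 120<ce[i][1]<280])
print('dish',pj([.496,-.37,.01],c),'lip',pj([.496,-.41,.132],c))
E
```

```text
[ 0.08910336 -0.00269581  0.02397659] [ 0.58749012 -0.96367874 -2.09268401] 33.413538336753845 0.5311942794969194
[(np.int32(5), array([396., 170.])), (np.int32(2), array([416., 184.])), (np.int32(9), array([426., 183.])), (np.int32(2), array([434., 183.])), (np.int32(35), array([441., 194.])), (np.int32(9), array([333., 251.])), (np.int32(1), array([335., 254.]))]
dish [399.09227512 202.14352576] lip [407.93100235 158.47267575]
```

Request:
{"fn": "move_arm", "kwargs": {
  "rows": [
    [118,0,0,0,0],
    [118,0,0,0,0],
    [118,0,0,0,0]
  ]
}}

```text
time_s: 21.4
tool_pos: [0.4956, -0.3082, 0.1062]
ee_rot: [-3.142, -0.0, 1.571]
contact_force: [-0.4, -0.4, -2.0]
finger_gap: 0.538
finger_force: 9.7
```

Request:
{"fn": "move_arm", "kwargs": {
  "rows": [
    [117.6,0,0,0,0],
    [117.6,0,0,0,0],
    [117.6,0,0,0,0]
  ]
}}

```text
time_s: 21.7
tool_pos: [0.496, -0.3085, 0.107]
ee_rot: [3.141, 0.001, 1.571]
contact_force: [-0.4, -0.2, 0.6]
finger_gap: 0.536
finger_force: 0.0
```

```bash
cat >> h.py <<'E'
def chk(fn):
    s=read_state(); print(s['torque'].round(3),s['contact_force'].round(2),'F %.1f gap %.3f'%(s['finger_force'],s['finger_gap']),'t',s['time_s'])
    f=grab_frame("scene"); cv2.imwrite(f"pics/raw_{fn}.png",f)
    b,g,r=[f[...,i].astype(int) for i in range(3)]; m=((r-np.maximum(b,g))>70).astype(np.uint8)
    n,l,st,ce=cv2.connectedComponentsWithStats(m)
    print([(int(st[i][4]),ce[i].round(0).tolist()) for i in range(1,n) if 330<ce[i][0]<440 and 120<ce[i][1]<280])
E
python3 -c "
from h import *
chk('s3')"
```

```text
[-0.014 -0.037  0.033] [-0.43 -0.15  0.64] F 0.0 gap 0.536 t 21.7
[(2, [416.0, 184.0]), (9, [426.0, 183.0]), (2, [434.0, 183.0]), (9, [333.0, 251.0])]
```

```bash
python3 - <<'E'
from h import *
f=grab_frame("scene")[130:260,320:460]; w=grab_frame("wrist"); wsnap("w11")
cv2.imwrite("pics/s4.png",np.vstack([np.hstack([cv2.resize(f,(400,371)),cv2.resize(w,(400,371))])]))
E
```

```text
(no output)
```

View pics/s4.png

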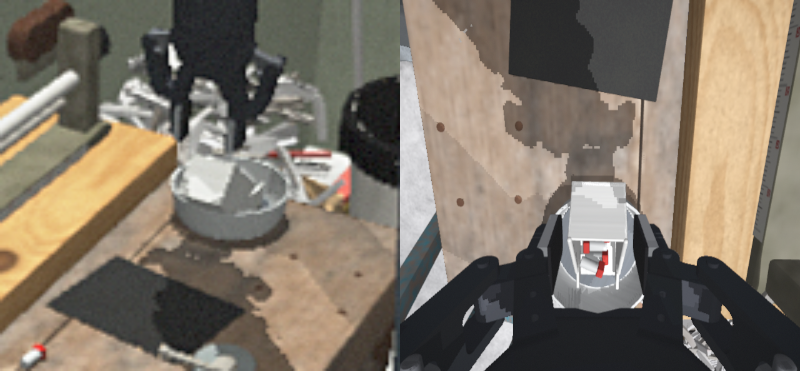

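The scoop slipped out of the light grip and dropped into the dish. It now stands lip-down, leaning about 45–50° on the near rim between the fingers, with the pins still in its chute. I regrip it near its rear as it leans, and this time ease the grip in finer steps.

Request:
{"fn": "move_arm", "kwargs": {
  "rows": [
    [80,0,0,0,0],
    [80,0,0,0,0],
    [80,-3.5,1,20,0],
    [80,0,0,20,0],
    [80,0,0,20,0]
  ]
}}

```text
time_s: 22.4
tool_pos: [0.4969, -0.3119, 0.0459]
ee_rot: [3.141, 0.001, 1.571]
contact_force: [-0.6, 0.7, -1.0]
finger_gap: 0.685
finger_force: 0.0
```

Request:
{"fn": "move_arm", "kwargs": {
  "rows": [
    [80,0,0,2,0],
    [100,0,0,0,0],
    [110,0,0,0,0],
    [116,0,0,0,0],
    [118,0,0,0,0]
  ]
}}

```text
time_s: 22.9
tool_pos: [0.4973, -0.3125, 0.0459]
ee_rot: [3.14, 0.002, 1.571]
contact_force: [-1.4, 0.1, 1.8]
finger_gap: 0.542
finger_force: 7.7
```

Request:
{"fn": "move_arm", "kwargs": {
  "rows": [
    [118,0,0,0,0],
    [118,0,0,0,0],
    [118,0,0,0,0]
  ]
}}

```text
time_s: 23.2
tool_pos: [0.4973, -0.3124, 0.0455]
ee_rot: [3.14, 0.002, 1.571]
contact_force: [-1.2, -0.3, 4.9]
finger_gap: 0.54
finger_force: 8.0
```

```bash
python3 -c "
from h import *
plan(.496,-.312,.045,90);chk('s5')"
```

```text
at [ 0.4973 -0.3124  0.0455] yaw 90.0 J [-0.67  0.24 -0.05  1.27 -0.    0.9 ] t 23.2 gap 0.540 F 8.0 w [-1.2 -0.3  4.9]
tool shift mm: 0.4 -1.3 0.5 turn -0.0
[-0.155  0.255 -0.056] [-1.2  -0.34  4.88] F 8.0 gap 0.540 t 23.2
[(2, [416.0, 184.0]), (9, [426.0, 183.0]), (2, [434.0, 183.0]), (9, [333.0, 251.0])]
```

Request:
{"fn": "move_arm", "kwargs": {
  "rows": [
    [119,0,0,0,0],
    [119,0,0,0,0],
    [119,0,0,-10,0],
    [119,0,0,-10,0],
    [119,0,0,-10,0]
  ]
}}

```text
time_s: 23.75
tool_pos: [0.4963, -0.3109, 0.074]
ee_rot: [-3.14, -0.002, 1.571]
contact_force: [0.9, -0.3, -2.3]
finger_gap: 0.534
finger_force: 15.0
```

Request:
{"fn": "move_arm", "kwargs": {
  "rows": [
    [119,0,0,-5,0],
    [119,0,0,-5,0],
    [119,0,0,0,0],
    [119,0,0,0,0]
  ]
}}

```text
time_s: 24.15
tool_pos: [0.4966, -0.3116, 0.0841]
ee_rot: [-3.141, -0.0, 1.571]
contact_force: [-0.1, 1.1, -2.6]
finger_gap: 0.54
finger_force: 15.0
```

```bash
python3 -c "
from h import *
plan(.496,-.312,.085,90);chk('s6')
a=grab_frame('side'); b=grab_frame('scene'); w=grab_frame('wrist')
print(pj([.497,-.33,.07],camera_info('side')),pj([.497,-.33,.07],camera_info('scene')))
cv2.imwrite('pics/raw_a6.png',a);cv2.imwrite('pics/raw_w6.png',w)
q=lambda f,x,y,h,W:cv2.resize(f[y:y+h,x:x+W],(400,300),interpolation=cv2.INTER_CUBIC)
cv2.imwrite('pics/s6.png',np.vstack([np.hstack([q(a,360,160,90,120),q(b,345,140,90,120)]),np.hstack([q(w,160,200,240,320),np.zeros((300,400,3),np.uint8)])]))"
```

```text
at [ 0.4966 -0.3116  0.0841] yaw 90.0 J [-0.67  0.22  0.    1.35  0.    0.9 ] t 24.1 gap 0.540 F 15.0 w [-0.1  1.1 -2.6]
tool shift mm: -0.4 -0.6 -0.9 turn 0.0
[ 0.032 -0.009 -0.042] [-0.09  1.13 -2.61] F 15.0 gap 0.540 t 24.15
[(2, [416.0, 184.0]), (9, [426.0, 183.0]), (2, [434.0, 183.0]), (9, [333.0, 251.0])]
[396.98805108 208.40811981] [393.90869416 189.74952028]
```

View pics/s6.png

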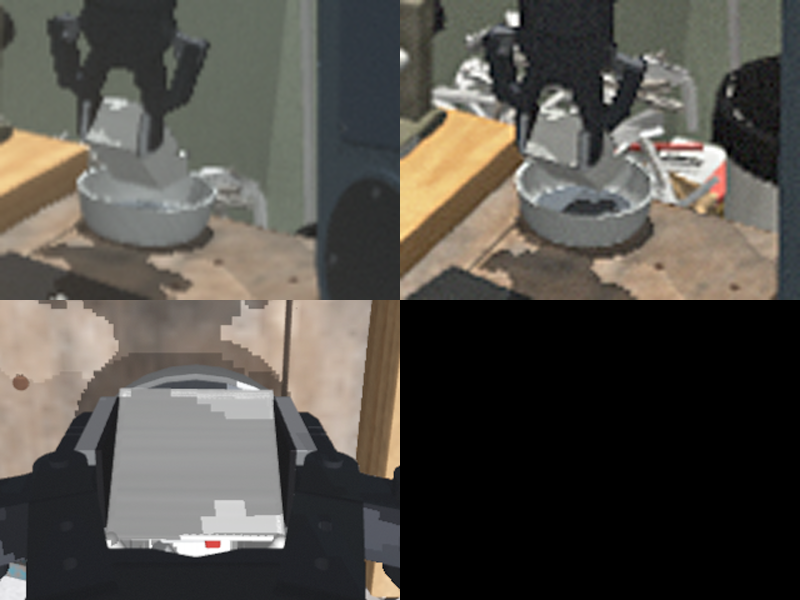

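One view is left after this. The picture shows the scoop held tilted, with its rear wall spanning wrist rows 272–394, which gives about 45° tilt. All the pins are still in it at 2.6 N. I raise it a little, then ease the grip and track the tilt through the rear wall's rows and the weight.

Request:
{"fn": "move_arm", "kwargs": {
  "rows": [
    [119,0,0,-8,0],
    [119,0,0,-8,0],
    [119,0,0,-8,0],
    [118.4,0,0,0,0],
    [118.4,0,0,0,0]
  ]
}}

```text
time_s: 24.85
tool_pos: [0.4971, -0.312, 0.1091]
ee_rot: [3.14, 0.001, 1.571]
contact_force: [-0.0, -0.5, -3.1]
finger_gap: 0.535
finger_force: 15.0
```

```bash
cat >> h.py <<'E'
def tilt(fn):
    s=read_state(); f=grab_frame("wrist"); cv2.imwrite(f"pics/raw_{fn}.png",f)
    g=f[200:470,300:333].astype(float).mean((1,2)); d=np.abs(np.diff(g)); i=[k for k in range(1,len(d)-1) if d[k]>12 and d[k]>=d[k-1] and d[k]>d[k+1]]
    print('edges',[(k+200,int(d[k]),int(g[k+2])) for k in i],'w',s['contact_force'].round(2),'T',s['torque'].round(2),'F %.1f'%s['finger_force'],'z %.4f t %.2f'%(s['tool_pos'][2],s['time_s']))
E
python3 -c "
from h import *
tilt('t1')"
```

```text
edges [(242, 18, 137), (247, 28, 80), (270, 85, 177), (370, 15, 169), (387, 42, 226), (392, 20, 211), (397, 20, 248), (403, 72, 58)] w [-0.02 -0.46 -3.08] T [ 0.1   0.01 -0.  ] F 15.0 z 0.1091 t 24.85
```

Request:
{"fn": "move_arm", "kwargs": {
  "rows": [
    [118.1,0,0,0,0],
    [118.1,0,0,0,0]
  ]
}}

```text
time_s: 25.1
tool_pos: [0.4964, -0.3114, 0.1077]
ee_rot: [-3.141, -0.001, 1.571]
contact_force: [-0.2, 0.2, -2.4]
finger_gap: 0.54
finger_force: 11.9
```

```bash
python3 -c "
from h import *
tilt('t2')"
```

```text
edges [(236, 16, 90), (245, 23, 145), (249, 30, 78), (270, 84, 182), (387, 40, 222), (392, 18, 210), (397, 20, 245), (403, 71, 58)] w [-0.17  0.18 -2.42] T [0.11 0.03 0.03] F 11.9 z 0.1077 t 25.10
```

Request:
{"fn": "move_arm", "kwargs": {
  "rows": [
    [117.9,0,0,0,0],
    [117.9,0,0,0,0]
  ]
}}

```text
time_s: 25.35
tool_pos: [0.4967, -0.3118, 0.1082]
ee_rot: [-3.142, 0.0, 1.571]
contact_force: [-0.4, -0.9, -1.8]
finger_gap: 0.539
finger_force: 3.0
```

```bash
python3 -c "
from h import *
tilt('t3')"
```

```text
edges [(235, 16, 86), (244, 22, 140), (248, 29, 75), (272, 97, 204), (280, 23, 172), (340, 22, 197), (347, 36, 237), (393, 62, 128), (403, 31, 39)] w [-0.45 -0.89 -1.85] T [0.01 0.03 0.03] F 3.0 z 0.1082 t 25.35
```

Request:
{"fn": "move_arm", "kwargs": {
  "rows": [
    [118.1,0,0,0,0],
    [118.1,0,0,0,0]
  ]
}}

```text
time_s: 25.6
tool_pos: [0.4967, -0.3119, 0.1085]
ee_rot: [3.141, 0.001, 1.571]
contact_force: [0.1, 0.9, -0.7]
finger_gap: 0.534
finger_force: 6.0
```

```bash
python3 -c "
from h import *
tilt('t4');chk('s7')"
```

```text
edges [(229, 18, 85), (237, 17, 113), (277, 47, 183), (281, 14, 164), (326, 17, 172), (331, 27, 205), (336, 42, 253), (384, 59, 132), (403, 31, 39)] w [ 0.08  0.89 -0.68] T [-0.05  0.03 -0.01] F 6.0 z 0.1085 t 25.60
[-0.03   0.054  0.001] [ 0.22 -0.25 -1.82] F 6.0 gap 0.538 t 25.65
[(2, [416.0, 184.0]), (9, [426.0, 183.0]), (2, [434.0, 183.0]), (4, [406.0, 199.0]), (4, [404.0, 202.0]), (9, [333.0, 251.0])]
```

Request:
{"fn": "move_arm", "kwargs": {
  "rows": [
    [119,0,0,0,0],
    [121,0,0,0,0],
    [121,0,0,-8,0],
    [121,0,0,8,0],
    [121,0,0,-8,0]
  ]
}}

```text
time_s: 26.2
tool_pos: [0.4955, -0.3106, 0.1142]
ee_rot: [-3.138, -0.003, 1.571]
contact_force: [-1.0, 0.3, -2.3]
finger_gap: 0.531
finger_force: 27.7
```

Request:
{"fn": "move_arm", "kwargs": {
  "rows": [
    [121,6,0,0,0],
    [121,-6,0,0,0],
    [121,6,0,0,0],
    [121,-6,0,0,0],
    [121,0,0,0,0]
  ]
}}

```text
time_s: 26.7
tool_pos: [0.4966, -0.3123, 0.1161]
ee_rot: [-3.142, 0.001, 1.571]
contact_force: [-0.2, -0.0, -1.4]
finger_gap: 0.532
finger_force: 27.7
```

Request:
{"fn": "move_arm", "kwargs": {
  "rows": [
    [121,0,0,0,0],
    [121,0,0,0,0],
    [121,0,0,0,0]
  ]
}}

```text
time_s: 27.0
tool_pos: [0.4966, -0.3117, 0.1162]
ee_rot: [-3.142, -0.0, 1.571]
contact_force: [0.3, -0.3, -0.9]
finger_gap: 0.531
finger_force: 27.7
```

```bash
python3 -c "
from h import *
tilt('t5')
F=[]
for i in range(8):
    w=grab_frame('wrist' if i%2 else 'scene'); F.append(read_state()['contact_force'][2])
print(np.mean(F),np.std(F)); chk('s8')"
```

```text
edges [(227, 12, 91), (237, 14, 113), (277, 61, 180), (326, 21, 177), (331, 29, 214), (336, 27, 244), (384, 60, 128), (398, 57, 247), (403, 64, 54)] w [ 0.29 -0.27 -0.88] T [ 0.01  0.01 -0.05] F 27.7 z 0.1162 t 27.00
-1.4729377201799134 0.5004687511245737
[ 0.041  0.025 -0.012] [ 0.43 -0.62 -1.48] F 27.7 gap 0.530 t 27.45
[(2, [416.0, 184.0]), (9, [426.0, 183.0]), (2, [434.0, 183.0]), (4, [406.0, 199.0]), (4, [393.0, 202.0]), (5, [404.0, 203.0]), (9, [333.0, 251.0])]
```

The weight fell from 2.6 to about 1.5 N, the tilt is now about 80°, and red heads show in the dish, so the scoop has poured. I lift clear and carry it over the mat. Then I lay it level by swinging it down about its lip with a light grip.

Request:
{"fn": "move_arm", "kwargs": {
  "rows": [
    [122,0,0,-20,0],
    [122,0,0,-20,0],
    [122,0,0,-20,0],
    [122,20,-2,0,0],
    [122,22,-2,0,0]
  ]
}}

```text
time_s: 28.0
tool_pos: [0.4932, -0.2703, 0.1775]
ee_rot: [3.139, 0.002, 1.569]
contact_force: [-0.1, 0.2, -0.8]
finger_gap: 0.529
finger_force: 35.8
```

Request:
{"fn": "move_arm", "kwargs": {
  "rows": [
    [122,22,-2,0,0],
    [122,20,-1,0,0],
    [122,0,0,20,0],
    [122,0,0,20,0],
    [122,0,0,20,0]
  ]
}}

```text
time_s: 28.5
tool_pos: [0.49, -0.2275, 0.116]
ee_rot: [3.141, 0.001, 1.571]
contact_force: [-0.1, 0.2, -2.2]
finger_gap: 0.531
finger_force: 35.8
```

Request:
{"fn": "move_arm", "kwargs": {
  "rows": [
    [122,0,0,10,0],
    [122,0,0,10,0],
    [122,0,0,0,0],
    [119,0,0,0,0],
    [118.5,0,0,0,0]
  ]
}}

```text
time_s: 29.0
tool_pos: [0.4904, -0.2282, 0.0975]
ee_rot: [3.14, 0.001, 1.571]
contact_force: [0.5, 0.6, -1.2]
finger_gap: 0.538
finger_force: 12.5
```

```bash
python3 -c "
from h import *
plan(.489,-.228,.09,90);tilt('t6')"
```

```text
at [ 0.4904 -0.2282  0.0975] yaw 90.0 J [-0.56  0.1  -0.11  1.36  0.    1.01] t 29.0 gap 0.538 F 12.5 w [ 0.5  0.6 -1.2]
tool shift mm: 0.2 -1.4 7.5 turn -0.0
edges [(237, 64, 115), (277, 43, 181), (327, 31, 189), (332, 27, 221), (338, 30, 255), (385, 72, 87), (391, 19, 173), (394, 14, 206), (402, 76, 52)] w [ 0.53  0.56 -1.19] T [ 0.05  0.01 -0.  ] F 12.5 z 0.0975 t 29.00
```

Request:
{"fn": "move_arm", "kwargs": {
  "rows": [
    [118.4,0,0,5,0],
    [118.4,3,0,5,0],
    [118.4,3,0,2,0]
  ]
}}

```text
time_s: 29.35
tool_pos: [0.4912, -0.2217, 0.0873]
ee_rot: [3.137, 0.001, 1.571]
contact_force: [-0.8, 3.4, 9.5]
finger_gap: 0.541
finger_force: 12.0
```

Request:
{"fn": "move_arm", "kwargs": {
  "rows": [
    [118.3,10,0,7,0],
    [118.3,10,0,8,0],
    [118.3,11,0,9,0],
    [118.3,11,0,9,0],
    [118.3,0,0,0,0]
  ]
}}

```text
time_s: 29.85
tool_pos: [0.4898, -0.1778, 0.0507]
ee_rot: [3.141, -0.002, 1.573]
contact_force: [0.6, 1.0, -1.3]
finger_gap: 0.535
finger_force: 12.6
```

```bash
python3 -c "
from h import *
plan(.489,-.168,.0395,90);tilt('t7')"
```

```text
at [ 0.4898 -0.1778  0.0507] yaw 90.1 J [-0.48  0.08 -0.23  1.26  0.    1.09] t 29.9 gap 0.535 F 12.6 w [ 0.6  1.  -1.3]
tool shift mm: 9.8 -0.7 11.2 turn 0.1
edges [(262, 138, 196), (265, 12, 210), (281, 12, 175), (382, 17, 185), (403, 47, 48)] w [ 0.64  1.05 -1.3 ] T [ 0.12 -0.06  0.  ] F 12.6 z 0.0507 t 29.85
```

Request:
{"fn": "move_arm", "kwargs": {
  "rows": [
    [118.3,5,0,6,0],
    [118.3,5,0,6,0],
    [118.3,5,0,6,0],
    [118.3,5,0,6,0],
    [118.3,5,0,6,0]
  ]
}}

```text
time_s: 30.4
tool_pos: [0.4904, -0.1545, 0.0222]
ee_rot: [3.14, 0.0, 1.571]
contact_force: [-0.9, 1.6, 4.3]
finger_gap: 0.536
finger_force: 15.4
```

Request:
{"fn": "move_arm", "kwargs": {
  "rows": [
    [118.3,4,0,6,0],
    [118.3,3,0,6,0],
    [118.3,0,0,3,0],
    [118.3,0,0,0,0]
  ]
}}

```text
time_s: 30.8
tool_pos: [0.4896, -0.1474, 0.0057]
ee_rot: [-3.141, -0.001, 1.571]
contact_force: [-0.2, 0.0, 0.1]
finger_gap: 0.537
finger_force: 15.6
```

```bash
python3 -c "
from h import *
plan(.489,-.140,.005,90);tilt('t8')"
```

```text
at [ 0.4896 -0.1474  0.0057] yaw 90.0 J [-0.42  0.09 -0.31  1.17  0.    1.15] t 30.8 gap 0.537 F 15.6 w [-0.2  0.   0.1]
tool shift mm: 7.4 -0.6 0.7 turn 0.0
edges [(236, 12, 87), (239, 13, 54), (275, 51, 152), (345, 13, 175), (352, 73, 255), (403, 72, 67)] w [-0.16  0.01  0.11] T [ 0.13 -0.08  0.03] F 15.6 z 0.0057 t 30.80
```

Request:
{"fn": "move_arm", "kwargs": {
  "rows": [
    [100,0,0,0,0],
    [60,0,0,0,0],
    [0,0,0,0,0],
    [0,0,0,0,0],
    [0,0,0,-20,0]
  ]
}}

```text
time_s: 31.35
tool_pos: [0.4868, -0.1466, 0.0233]
ee_rot: [-3.135, -0.003, 1.571]
contact_force: [0.1, -0.3, -1.5]
finger_gap: 1.004
finger_force: 0.0
```

Request:
{"fn": "move_arm", "kwargs": {
  "rows": [
    [0,0,0,-25,0],
    [0,0,0,-25,0],
    [0,0,0,-25,0],
    [0,0,0,-25,0],
    [0,-25,-2,-25,0]
  ]
}}

```text
time_s: 31.85
tool_pos: [0.4876, -0.1709, 0.1523]
ee_rot: [-3.142, -0.001, 1.574]
contact_force: [1.6, 0.0, -0.8]
finger_gap: 1.0
finger_force: 0.0
```

Request:
{"fn": "move_arm", "kwargs": {
  "rows": [
    [0,-25,-2,-25,0],
    [0,-25,-2,-25,0],
    [0,-25,-2,-20,0],
    [0,0,0,0,0],
    [0,0,0,0,0]
  ]
}}

```text
time_s: 32.35
tool_pos: [0.4817, -0.2482, 0.2215]
ee_rot: [3.141, 0.0, 1.57]
contact_force: [-0.1, 0.2, 0.2]
finger_gap: 0.999
finger_force: 0.0
```

```bash
python3 - <<'E'
from h import *
plan(.48,-.25,.22,90)
f,c=wsnap("w12"); cv2.imwrite("pics/w12.png",cv2.resize(f,(800,600),interpolation=cv2.INTER_CUBIC))
b,g,r=[f[...,i].astype(int) for i in range(3)]; m=((r-np.maximum(b,g))>80).astype(np.uint8)
n,l,st,ce=cv2.connectedComponentsWithStats(m)
for i in range(1,n):
    if st[i][4]>15: print(st[i][4],ce[i].round(1),bp("",*ce[i],.0095,c).round(4))
E
```

```text
at [ 0.4817 -0.2482  0.2215] yaw 89.9 J [-0.6   0.09  0.12  1.6   0.    0.97] t 32.4 gap 0.999 F 0.0 w [-0.1  0.2  0.2]
tool shift mm: -1.8 -1.7 1.5 turn -0.1
63 [339.8 296.3] [ 0.5053 -0.3498  0.0095]
143 [317.1 309.7] [ 0.482  -0.3649  0.0095]
61 [348.6 312.6] [ 0.5148 -0.3682  0.0095]
58 [318.  332.2] [ 0.483  -0.3911  0.0095]
50 [407.4 377. ] [ 0.5809 -0.4463  0.0095]
```

View pics/w12.png

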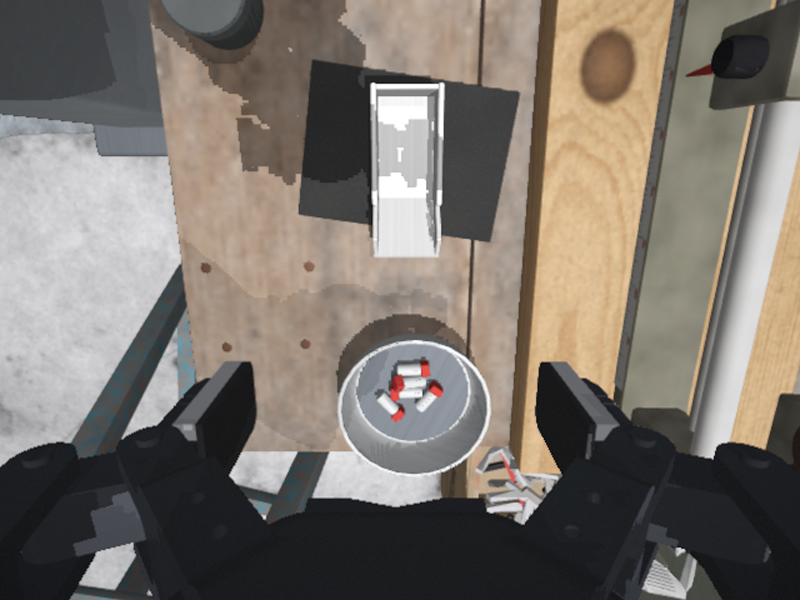

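The view shows the scoop empty and upright at the mat's middle (rear at (407,85), lip at (407,255)) and all five pins on the dish floor at about (412,391). Next are the loose pins. I'll locate them by colour, from near.

Request:
{"fn": "move_arm", "kwargs": {
  "rows": [
    [0,38,10.4,0,0],
    [0,38,10.4,0,0],
    [0,38,10.4,0,0],
    [0,38,10.4,0,0],
    [0,38,10.4,0,0]
  ]
}}

```text
time_s: 32.9
tool_pos: [0.5327, -0.0548, 0.2196]
ee_rot: [-3.139, -0.001, 1.572]
contact_force: [-0.1, -0.7, -0.3]
finger_gap: 1.002
finger_force: 0.0
```

Request:
{"fn": "move_arm", "kwargs": {
  "rows": [
    [0,0,0,25,0],
    [0,0,0,25,0],
    [0,0,0,25,0],
    [0,0,0,0,0],
    [0,0,0,0,0]
  ]
}}

```text
time_s: 33.4
tool_pos: [0.5323, -0.0566, 0.1451]
ee_rot: [-3.138, -0.001, 1.572]
contact_force: [-0.2, 0.9, 1.6]
finger_gap: 1.001
finger_force: 0.0
```

```bash
cat >> h.py <<'E'
def pins(f,c,yaw,lo=15):
    """loose pins: centre and the tool turn that sets tool y across the pin"""
    b,g,r=[f[...,i].astype(int) for i in range(3)]; red=((r-np.maximum(b,g))>80).astype(np.uint8)
    mn=f.min(2).astype(int); mx=f.max(2).astype(int); wh=((mn>130)&(mx-mn<40)).astype(np.uint8)
    n,l,st,ce=cv2.connectedComponentsWithStats(red)
    for i in range(1,n):
        if st[i][4]<lo: continue
        near=cv2.dilate((l==i).astype(np.uint8),np.ones((5,5)))
        k,lw,sw,cw=cv2.connectedComponentsWithStats(wh); t=[j for j in set(lw[near>0])-{0}]
        h=bp("",*ce[i],.0075,c); out=[int(st[i][4]),ce[i].round(0).tolist(),'head',h.round(4)[:2].tolist()]
        if t:
            j=max(t,key=lambda q:sw[q][4]); w=bp("",*cw[j],.0075,c); d=(w-h)[:2]; L=np.hypot(*d); a=np.degrees(np.arctan2(d[1],d[0]))
            ctr=h[:2]+d/L*.0095; tr=(np.degrees(yaw)-a+90)%180-90
            out+=['white',int(sw[j][4]),'L %.4f'%L,'centre',ctr.round(4).tolist(),'ang %.1f'%a,'turn %.1f'%tr]
        print(*out)
E
python3 - <<'E'
from h import *
plan(.534,-.058,.15,90)
for n in("w1","w12","w9"):
    d=np.load(f"pics/{n}.npz"); c={k:d[k] for k in d}; f=cv2.imread(f"pics/raw_{n}.png"); print(n); pins(f,c,0)
p,yaw,s=pose(); f,c=wsnap("w13"); print('w13'); pins(f,c,yaw)
d=np.load("pics/w12.npz"); c={k:d[k] for k in d}; print('dish',bp("",414,407,.036,c,1.25),bp("",412,391,.004,c,1.25))
E
```

```text
at [ 0.5323 -0.0566  0.1451] yaw 90.1 J [-0.23  0.08 -0.04  1.46  0.    1.34] t 33.4 gap 1.001 F 0.0 w [-0.2  0.9  1.6]
tool shift mm: -1.4 1.7 -4.9 turn 0.1
w1
1995 [204.0, 112.0] head [0.3735, 0.3045] white 54305 L 0.0718 centre [0.3708, 0.2954] ang -106.3 turn -73.7
86 [463.0, 162.0] head [0.6204, 0.3312] white 53063 L 0.0466 centre [0.6232, 0.3221] ang -72.9 turn 72.9
71 [458.0, 221.0] head [0.6389, 0.2754] white 53063 L 0.0122 centre [0.6352, 0.2842] ang 113.1 turn 66.9
w12
63 [340.0, 296.0] head [0.5054, -0.3507] white 25017 L 0.0308 centre [0.499, -0.3437] ang 132.3 turn 47.7
143 [317.0, 310.0] head [0.482, -0.366] white 25017 L 0.0381 centre [0.4827, -0.3565] ang 86.0 turn -86.0
61 [349.0, 313.0] head [0.515, -0.3693] white 25017 L 0.0512 centre [0.5094, -0.3616] ang 126.2 turn 53.8
58 [318.0, 332.0] head [0.483, -0.3923] white 25017 L 0.0644 centre [0.4832, -0.3828] ang 88.5 turn -88.5
50 [407.0, 377.0] head [0.5815, -0.4478] white 686 L 0.0336 centre [0.5835, -0.4571] ang -77.8 turn 77.8
w9
104 [303.0, 60.0] head [0.4955, -0.1396] white 19860 L 0.0680 centre [0.492, -0.1485] ang -111.4 turn -68.6
96 [287.0, 83.0] head [0.476, -0.1532] white 19860 L 0.0500 centre [0.475, -0.1626] ang -96.1 turn -83.9
89 [312.0, 92.0] head [0.4952, -0.1671] white 19860 L 0.0435 centre [0.4899, -0.1749] ang -124.4 turn -55.6
84 [296.0, 114.0] head [0.4756, -0.1806] white 19860 L 0.0229 centre [0.4735, -0.1898] ang -102.3 turn -77.7
76 [321.0, 122.0] head [0.4951, -0.1942] white 19860 L 0.0259 centre [0.4862, -0.1974] ang -160.3 turn -19.7
w13
117 [320.0, 228.0] head [0.5339, -0.0648] white 43542 L 0.1390 centre [0.5244, -0.0651] ang -178.5 turn 88.6
dish [ 0.49563569 -0.36812585  0.036     ] [ 0.49522829 -0.37138381  0.004     ]
```

```bash
cat >> h.py <<'E'
def pins(f,c,yaw,lo=15):
    b,g,r=[f[...,i].astype(int) for i in range(3)]; red=((r-np.maximum(b,g))>80).astype(np.uint8)
    n,l,st,ce=cv2.connectedComponentsWithStats(red)
    for i in range(1,n):
        if st[i][4]<lo: continue
        h=bp("",*ce[i],.0075,c); R=np.linalg.norm(pj(h,c)-pj(h+[.026,0,0],c)); u,v=ce[i]
        yy,xx=np.mgrid[:480,:640]; win=(xx-u)**2+(yy-v)**2<R*R
        mn=f.min(2).astype(int); mx=f.max(2).astype(int); best=None
        for th in (200,180,160,140):
            wh=((mn>th)&(mx-mn<30)&win).astype(np.uint8); k,lw,sw,cw=cv2.connectedComponentsWithStats(wh)
            near=cv2.dilate((l==i).astype(np.uint8),np.ones((7,7))); t=[j for j in set(lw[near>0])-{0} if sw[j][4]>.4*st[i][4]]
            if t:
                j=max(t,key=lambda q:sw[q][4]); w=bp("",*cw[j],.0075,c); d=(w-h)[:2]; L=np.hypot(*d); a=np.degrees(np.arctan2(d[1],d[0]))
                print(st[i][4],ce[i].round(0),'th',th,'white',sw[j][4],'L %.4f'%L,'centre',(h[:2]+d/L*.0095).round(4),'ang %.1f turn %.1f'%(a,(np.degrees(yaw)-a+90)%180-90)); break
        else: print(st[i][4],ce[i].round(0),'head only',h.round(4))
E
python3 - <<'E'
from h import *
for n,y in(("w1",106.8),("w13",90.1)):
    d=np.load(f"pics/{n}.npz"); c={k:d[k] for k in d}; f=cv2.imread(f"pics/raw_{n}.png"); print(n); pins(f,c,np.radians(y))
E
```

```text
w1
1995 [204. 112.] head only [0.3735 0.3045 0.0075]
86 [463. 162.] th 200 white 155 L 0.0134 centre [0.6232 0.3403] ang 72.9 turn 33.9
71 [458. 221.] th 200 white 135 L 0.0132 centre [0.6442 0.2833] ang 56.1 turn 50.7
w13
117 [320. 228.] th 200 white 246 L 0.0133 centre [ 0.5352 -0.0554] ang 82.0 turn 8.1
```

Request:
{"fn": "move_arm", "kwargs": {
  "rows": [
    [140,1,2.9,0,0],
    [140,0,0,0,8.1],
    [140,0,0,25,0],
    [140,0,0,25,0],
    [140,0,0,25,0]
  ]
}}

```text
time_s: 33.95
tool_pos: [0.5385, -0.0571, 0.0727]
ee_rot: [3.137, 0.0, 1.429]
contact_force: [0.1, 0.4, -0.2]
finger_gap: 0.451
finger_force: 0.0
```

Request:
{"fn": "move_arm", "kwargs": {
  "rows": [
    [140,0,0,25,0],
    [140,0,0,10,0],
    [140,0,0,0,0],
    [140,0,0,0,0]
  ]
}}

```text
time_s: 34.35
tool_pos: [0.5378, -0.0569, 0.0378]
ee_rot: [3.139, 0.0, 1.429]
contact_force: [0.2, -0.2, 0.5]
finger_gap: 0.45
finger_force: 0.0
```

```bash
python3 - <<'E'
from h import *
plan(.5352,-.0554,.002,82)
p,yaw,s=pose(); f,c=wsnap("w14"); pins(f,c,yaw)
E
```

```text
at [ 0.5378 -0.0569  0.0378] yaw 81.9 J [-0.23  0.13 -0.2   1.24  0.    1.48] t 34.4 gap 0.450 F 0.0 w [ 0.2 -0.2  0.5]
tool shift mm: 1.2 -2.7 35.8 turn -0.1
269 [312. 285.] th 200 white 265 L 0.0088 centre [ 0.5352 -0.0557] ang 81.3 turn 0.6
```

Request:
{"fn": "move_arm", "kwargs": {
  "rows": [
    [140,1,-2.2,18,0],
    [140,0,0,17,0],
    [140,0,0,0,0],
    [255,0,0,0,0],
    [255,0,0,0,0]
  ]
}}

```text
time_s: 34.9
tool_pos: [0.536, -0.0557, 0.0032]
ee_rot: [3.138, 0.0, 1.429]
contact_force: [-0.3, -0.2, 1.9]
finger_gap: 0.121
finger_force: 9.8
```

Request:
{"fn": "move_arm", "kwargs": {
  "rows": [
    [255,0,0,0,0],
    [255,0,0,0,0],
    [255,0,0,0,0]
  ]
}}

```text
time_s: 35.2
tool_pos: [0.5361, -0.0557, 0.0032]
ee_rot: [3.138, 0.0, 1.43]
contact_force: [-0.4, 0.4, 5.5]
finger_gap: 0.092
finger_force: 59.0
```

```bash
python3 - <<'E'
from h import *
plan(.4955,-.369,.16,82)
E
```

```text
at [ 0.5361 -0.0557  0.0032] yaw 81.9 J [-0.23  0.16 -0.24  1.17  0.    1.48] t 35.2 gap 0.092 F 59.0 w [-0.4  0.4  5.5]
tool shift mm: -315.9 4.0 -156.8 turn -0.1
```

Request:
{"fn": "move_arm", "kwargs": {
  "rows": [
    [255,0,0,-15,0],
    [255,0,0,-25,0],
    [255,0,0,-25,0],
    [255,0,0,-25,0],
    [255,0,0,-25,0]
  ]
}}

```text
time_s: 35.7
tool_pos: [0.5342, -0.0553, 0.1179]
ee_rot: [-3.142, -0.0, 1.43]
contact_force: [-0.0, -0.4, 0.3]
finger_gap: 0.092
finger_force: 58.7
```

Request:
{"fn": "move_arm", "kwargs": {
  "rows": [
    [255,-20,0.5,-25,0],
    [255,-36,0.5,-15,0],
    [255,-40,0.5,0,0],
    [255,-40,0.5,0,0],
    [255,-40,0.5,0,0]
  ]
}}

```text
time_s: 36.2
tool_pos: [0.5119, -0.2313, 0.1573]
ee_rot: [3.141, 0.0, 1.43]
contact_force: [0.5, 0.5, -0.3]
finger_gap: 0.088
finger_force: 58.7
```

Request:
{"fn": "move_arm", "kwargs": {
  "rows": [
    [255,-40,0.5,0,0],
    [255,-40,0.5,0,0],
    [255,-40,0.5,0,0],
    [255,-20,0,0,0],
    [255,0,0,0,0]
  ]
}}

```text
time_s: 36.7
tool_pos: [0.4929, -0.3717, 0.1562]
ee_rot: [-3.141, 0.001, 1.425]
contact_force: [0.3, 0.3, -0.7]
finger_gap: 0.093
finger_force: 58.7
```

```bash
python3 - <<'E'
from h import *
plan(.4955,-.369,.035,82)
p,yaw,s=pose(); f,c=wsnap("w15"); pins(f,c,yaw)
E
```

```text
at [ 0.4929 -0.3717  0.1562] yaw 81.7 J [-0.75  0.29  0.22  1.5  -0.    0.96] t 36.7 gap 0.093 F 58.7 w [ 0.3  0.3 -0.7]
tool shift mm: 3.1 2.2 121.2 turn -0.3
122 [328. 182.] th 200 white 210 L 0.0128 centre [ 0.4957 -0.3493] ang -174.0 turn 75.7
278 [301. 206.] th 200 white 214 L 0.0183 centre [ 0.4774 -0.3722] ang -115.5 turn 17.2
117 [344. 205.] th 200 white 212 L 0.0133 centre [ 0.509  -0.3751] ang -126.4 turn 28.1
104 [308. 238.] th 200 white 214 L 0.0136 centre [ 0.4763 -0.3832] ang 131.7 turn -50.0
22 [564. 284.] th 200 white 69 L 0.0061 centre [ 0.6959 -0.456 ] ang 34.5 turn 47.2
78 [421. 295.] th 200 white 256 L 0.0165 centre [ 0.571  -0.4448] ang 79.7 turn 2.0
16 [544. 297.] th 200 white 391 L 0.0175 centre [ 0.6621 -0.4712] ang -179.2 turn 80.9
72 [437. 324.] th 200 white 38 L 0.0157 centre [ 0.5761 -0.4753] ang 122.6 turn -41.0
23 [511. 316.] th 200 white 701 L 0.0142 centre [ 0.6466 -0.4758] ang 77.4 turn 4.3
256 [316. 324.] th 200 white 432 L 0.0179 centre [ 0.4765 -0.4772] ang -96.0 turn -2.3
```

The dish has not moved; its heads are where they were. I lower pin A into it, release, and go on to the two far pins, keeping clear of the jig.

Request:
{"fn": "move_arm", "kwargs": {
  "rows": [
    [255,3,2,25,0],
    [255,0,0,25,0],
    [255,0,0,25,0],
    [255,0,0,25,0],
    [255,0,0,22,0]
  ]
}}

```text
time_s: 37.25
tool_pos: [0.4964, -0.3639, 0.0333]
ee_rot: [-3.141, -0.001, 1.431]
contact_force: [0.4, 0.7, -0.1]
finger_gap: 0.087
finger_force: 58.7
```

Request:
{"fn": "move_arm", "kwargs": {
  "rows": [
    [255,0,0,0,0],
    [190,0,0,0,0],
    [190,0,0,0,0],
    [190,0,0,0,0],
    [190,0,0,-15,0]
  ]
}}

```text
time_s: 37.75
tool_pos: [0.4955, -0.3652, 0.0487]
ee_rot: [-3.139, -0.002, 1.43]
contact_force: [-1.2, 0.4, -0.0]
finger_gap: 0.254
finger_force: 0.0
```

Request:
{"fn": "move_arm", "kwargs": {
  "rows": [
    [190,0,0,-25,0],
    [190,0,0,-25,0],
    [190,0,0,-25,0],
    [190,0,0,-25,0],
    [190,0,0,-10,0]
  ]
}}

```text
time_s: 38.25
tool_pos: [0.4979, -0.3676, 0.1649]
ee_rot: [3.135, 0.004, 1.429]
contact_force: [0.6, 0.6, 0.3]
finger_gap: 0.257
finger_force: 0.0
```

```bash
python3 - <<'E'
from h import *
plan(.4955,.2,.157,82)
p,yaw,s=pose(); f,c=wsnap("w16"); pins(f,c,yaw,40)
E
```

```text
at [ 0.4979 -0.3676  0.1649] yaw 81.9 J [-0.74  0.28  0.23  1.51  0.    0.97] t 38.2 gap 0.257 F 0.0 w [0.6 0.6 0.3]
tool shift mm: 561.6 -82.4 7.9 turn -0.1
118 [321. 186.] th 200 white 190 L 0.0128 centre [ 0.4956 -0.3493] ang -175.0 turn 76.9
261 [295. 209.] th 200 white 193 L 0.0177 centre [ 0.4771 -0.3727] ang -115.2 turn 17.1
112 [336. 207.] th 200 white 260 L 0.0166 centre [ 0.5078 -0.3742] ang -134.1 turn 36.0
200 [304. 234.] th 200 white 229 L 0.0170 centre [ 0.4944 -0.3828] ang 21.0 turn 60.9
73 [415. 295.] th 200 white 215 L 0.0171 centre [ 0.574  -0.4445] ang 80.5 turn 1.4
52 [429. 321.] th 200 white 28 L 0.0139 centre [ 0.5786 -0.4737] ang 121.2 turn -39.3
```

Request:
{"fn": "move_arm", "kwargs": {
  "rows": [
    [140,40,-5.9,0,0],
    [140,40,-5.9,0,0],
    [140,40,-5.9,0,0],
    [140,40,-5.9,0,0],
    [140,40,-5.9,0,0]
  ]
}}

```text
time_s: 38.8
tool_pos: [0.4947, -0.1622, 0.1585]
ee_rot: [-3.141, -0.0, 1.429]
contact_force: [0.8, 0.4, -0.9]
finger_gap: 0.453
finger_force: 0.0
```

Request:
{"fn": "move_arm", "kwargs": {
  "rows": [
    [140,40,-5.9,0,0],
    [140,40,-5.9,0,0],
    [140,40,-5.9,0,0],
    [140,40,-5.9,0,0],
    [140,40,-5.9,0,0]
  ]
}}

```text
time_s: 39.3
tool_pos: [0.4936, 0.0398, 0.1587]
ee_rot: [-3.141, 0.0, 1.429]
contact_force: [0.4, 1.2, -0.5]
finger_gap: 0.448
finger_force: 0.0
```

Request:
{"fn": "move_arm", "kwargs": {
  "rows": [
    [140,40,-5.9,0,0],
    [140,40,-5.9,0,0],
    [140,40,-5.9,0,0],
    [140,40,-5.9,0,0],
    [140,0,0,0,0]
  ]
}}

```text
time_s: 39.8
tool_pos: [0.4924, 0.2042, 0.1584]
ee_rot: [-3.14, -0.002, 1.436]
contact_force: [-0.4, -0.3, -0.6]
finger_gap: 0.455
finger_force: 0.0
```

```bash
python3 - <<'E'
from h import *
plan(.634,.27,.157,56)
p,yaw,s=pose(); f,c=wsnap("w17"); pins(f,c,yaw)
E
```

```text
at [0.4924 0.2042 0.1584] yaw 82.3 J [ 0.27  0.07 -0.03  1.48  0.    1.97] t 39.8 gap 0.455 F 0.0 w [-0.4 -0.3 -0.6]
tool shift mm: 84.3 131.5 1.4 turn 26.3
178 [475.  12.] th 200 white 72 L 0.0060 centre [0.6233 0.3407] ang 73.3 turn 9.0
152 [503.  93.] th 200 white 296 L 0.0132 centre [0.6444 0.2836] ang 57.1 turn 25.2
736 [157. 150.] th 140 white 795 L 0.0128 centre [0.3698 0.2652] ang -150.4 turn 52.6
```

Request:
{"fn": "move_arm", "kwargs": {
  "rows": [
    [140,24.5,35,0,0],
    [140,24.5,35,0,0],
    [140,25,35,0,0],
    [140,25,35,0,0],
    [140,0,0,0,8.4]
  ]
}}

```text
time_s: 40.35
tool_pos: [0.6495, 0.278, 0.1514]
ee_rot: [-3.137, 0.004, 1.278]
contact_force: [-0.7, -0.2, -0.9]
finger_gap: 0.452
finger_force: 0.0
```

Request:
{"fn": "move_arm", "kwargs": {
  "rows": [
    [140,0,0,0,8.4],
    [140,0,0,0,8.4],
    [140,0,0,25,0],
    [140,0,0,25,0],
    [140,0,0,25,0]
  ]
}}

```text
time_s: 40.85
tool_pos: [0.6463, 0.2764, 0.0831]
ee_rot: [3.141, 0.001, 0.988]
contact_force: [0.9, 0.4, -0.6]
finger_gap: 0.455
finger_force: 0.0
```

Request:
{"fn": "move_arm", "kwargs": {
  "rows": [
    [140,0,0,25,0],
    [140,0,0,18,0],
    [140,0,0,0,0],
    [140,0,0,0,0]
  ]
}}

```text
time_s: 41.25
tool_pos: [0.6457, 0.2769, 0.0407]
ee_rot: [-3.141, 0.002, 0.988]
contact_force: [0.5, -0.1, 1.2]
finger_gap: 0.447
finger_force: 0.0
```

```bash
python3 - <<'E'
from h import *
plan(.6444,.2836,.003,57)
p,yaw,s=pose(); f,c=wsnap("w18"); pins(f,c,yaw)
E
```

```text
at [0.6457 0.2769 0.0407] yaw 56.6 J [ 0.31  0.55  0.34  1.36 -0.    2.46] t 41.2 gap 0.447 F 0.0 w [ 0.5 -0.1  1.2]
tool shift mm: 4.9 -4.8 37.7 turn -0.4
319 [208. 205.] th 200 white 245 L 0.0127 centre [0.6226 0.3404] ang 70.4 turn -13.8
257 [306. 277.] th 160 white 3604 L 0.0109 centre [0.6339 0.2662] ang -114.0 turn -9.3
```

Request:
{"fn": "move_arm", "kwargs": {
  "rows": [
    [140,4.5,-5,0,0],
    [140,0,0,19,0],
    [140,0,0,18.5,0],
    [140,0,0,0,0],
    [255,0,0,0,0]
  ]
}}

```text
time_s: 41.8
tool_pos: [0.6444, 0.2852, 0.0046]
ee_rot: [3.141, -0.0, 0.99]
contact_force: [-0.5, 0.4, -0.3]
finger_gap: 0.296
finger_force: 0.0
```

Request:
{"fn": "move_arm", "kwargs": {
  "rows": [
    [255,0,0,0,0],
    [255,0,0,0,0],
    [255,0,0,0,0],
    [255,0,0,0,0]
  ]
}}

```text
time_s: 42.2
tool_pos: [0.6456, 0.2854, 0.0059]
ee_rot: [3.14, -0.003, 0.99]
contact_force: [-0.2, 1.4, 4.9]
finger_gap: 0.075
finger_force: 59.0
```

```bash
python3 - <<'E'
from h import *
plan(.4955,.2,.157,57)
E
```

```text
at [0.6456 0.2854 0.0059] yaw 56.7 J [0.32 0.57 0.3  1.29 0.   2.47] t 42.2 gap 0.075 F 59.0 w [-0.2  1.4  4.9]
tool shift mm: -153.8 -78.6 -151.1 turn -0.3
```

Request:
{"fn": "move_arm", "kwargs": {
  "rows": [
    [190,0,0,0,0],
    [190,0,0,0,0],
    [190,0,0,3.5,0],
    [255,0,0,0,0],
    [255,0,0,0,0]
  ]
}}

```text
time_s: 42.7
tool_pos: [0.6446, 0.2848, 0.0006]
ee_rot: [3.141, -0.001, 0.99]
contact_force: [-0.5, 0.3, 3.9]
finger_gap: 0.092
finger_force: 59.0
```

Request:
{"fn": "move_arm", "kwargs": {
  "rows": [
    [255,0,0,0,0],
    [255,0,0,0,0],
    [255,0,0,-15,0],
    [255,0,0,-25,0],
    [255,0,0,-25,0]
  ]
}}

```text
time_s: 43.2
tool_pos: [0.643, 0.2844, 0.0647]
ee_rot: [-3.139, 0.003, 0.99]
contact_force: [-0.4, 0.1, 0.1]
finger_gap: 0.094
finger_force: 58.6
```

Request:
{"fn": "move_arm", "kwargs": {
  "rows": [
    [255,0,0,-25,0],
    [255,0,0,-25,0],
    [255,0,0,-25,0],
    [255,0,0,-10,0],
    [255,0,0,0,0]
  ]
}}

```text
time_s: 43.7
tool_pos: [0.6453, 0.2851, 0.1526]
ee_rot: [3.139, -0.003, 0.99]
contact_force: [1.8, -0.9, -0.3]
finger_gap: 0.09
finger_force: 58.6
```

```bash
python3 - <<'E'
from h import *
plan(.4955,.2,.157,82)
p,yaw,s=pose(); f,c=wsnap("w19"); pins(f,c,yaw)
E
```

```text
at [0.6453 0.2851 0.1526] yaw 56.7 J [ 0.32  0.53  0.53  1.57 -0.    2.47] t 43.7 gap 0.090 F 58.6 w [ 1.8 -0.9 -0.3]
tool shift mm: -153.4 -78.5 -4.4 turn -25.3
109 [255. 184.] th 160 white 178 L 0.0132 centre [0.6226 0.3404] ang 71.8 turn -15.1
277 [316. 332.] head only [0.589  0.1999 0.0075]
537 [ 59. 384.] head only [0.3686 0.2819 0.0075]
```

Request:
{"fn": "move_arm", "kwargs": {
  "rows": [
    [255,-31,-15.7,0,0],
    [255,-31,-15.7,0,0],
    [255,-31,-15.7,0,0],
    [255,-31,-15.7,0,0],
    [255,-30,-15.7,0,0]
  ]
}}

```text
time_s: 44.25
tool_pos: [0.4913, 0.198, 0.1474]
ee_rot: [-3.138, 0.004, 0.99]
contact_force: [-0.6, 0.2, 0.2]
finger_gap: 0.095
finger_force: 58.6
```

Request:
{"fn": "move_arm", "kwargs": {
  "rows": [
    [255,-34,22.3,0,0],
    [255,-34,22.3,0,0],
    [255,-34,22.3,0,0],
    [255,-34,22.3,0,0],
    [255,-34,22.3,0,0]
  ]
}}

```text
time_s: 44.75
tool_pos: [0.4922, -0.0054, 0.1478]
ee_rot: [-3.138, 0.002, 0.99]
contact_force: [0.3, -0.4, 1.1]
finger_gap: 0.092
finger_force: 58.7
```

Request:
{"fn": "move_arm", "kwargs": {
  "rows": [
    [255,-34,22.3,0,0],
    [255,-34,22.3,0,0],
    [255,-34,22.3,0,0],
    [255,-34,22.3,0,0],
    [255,-34,22.3,0,0]
  ]
}}

```text
time_s: 45.25
tool_pos: [0.4923, -0.2084, 0.1477]
ee_rot: [-3.137, 0.0, 0.99]
contact_force: [1.1, -0.3, 0.7]
finger_gap: 0.092
finger_force: 58.7
```

Request:
{"fn": "move_arm", "kwargs": {
  "rows": [
    [255,-34,22.3,0,0],
    [255,-34,22.3,0,0],
    [255,-34,22.3,0,0],
    [255,-34,22.3,0,0],
    [255,0,0,0,0]
  ]
}}

```text
time_s: 45.75
tool_pos: [0.4918, -0.3742, 0.1463]
ee_rot: [-3.138, 0.001, 0.984]
contact_force: [0.7, 0.5, -0.9]
finger_gap: 0.09
finger_force: 58.7
```

```bash
python3 - <<'E'
from h import *
plan(.4955,-.37,.037,57)
p,yaw,s=pose(); f,c=wsnap("w20"); pins(f,c,yaw,40)
E
```

```text
at [ 0.4918 -0.3742  0.1463] yaw 56.4 J [-0.76  0.29  0.21  1.49 -0.    1.4 ] t 45.8 gap 0.090 F 58.7 w [ 0.7  0.5 -0.9]
tool shift mm: 5.5 0.8 109.3 turn -0.6
119 [313. 179.] th 160 white 61 L 0.0116 centre [ 0.4951 -0.3484] ang -178.2 turn 54.6
131 [337. 193.] th 200 white 303 L 0.0163 centre [ 0.5072 -0.374 ] ang -134.6 turn 11.0
267 [298. 214.] th 200 white 207 L 0.0176 centre [ 0.4765 -0.3728] ang -115.0 turn -8.6
231 [319. 233.] th 200 white 261 L 0.0169 centre [ 0.4939 -0.3825] ang 21.4 turn 35.0
86 [475. 241.] th 200 white 46 L 0.0074 centre [ 0.5843 -0.4491] ang 82.7 turn -26.4
103 [507. 264.] th 180 white 177 L 0.0121 centre [ 0.6049 -0.4881] ang 10.0 turn 46.4
200 [316. 334.] th 200 white 492 L 0.0171 centre [ 0.4295 -0.4657] ang -124.4 turn 0.7
```

Request:
{"fn": "move_arm", "kwargs": {
  "rows": [
    [255,5,1,25,0],
    [255,0,0,25,0],
    [255,0,0,25,0],
    [255,0,0,25,0],
    [255,0,0,8,0]
  ]
}}

```text
time_s: 46.3
tool_pos: [0.4947, -0.3624, 0.0372]
ee_rot: [-3.132, -0.002, 0.991]
contact_force: [-0.2, -0.0, -1.3]
finger_gap: 0.097
finger_force: 58.7
```

Request:
{"fn": "move_arm", "kwargs": {
  "rows": [
    [255,0,0,0,0],
    [190,0,0,0,0],
    [190,0,0,0,0],
    [190,0,0,0,0],
    [190,0,0,-15,0]
  ]
}}

```text
time_s: 46.8
tool_pos: [0.4964, -0.3656, 0.0564]
ee_rot: [-3.138, -0.001, 0.99]
contact_force: [0.3, -0.3, -0.0]
finger_gap: 0.252
finger_force: 0.0
```

Request:
{"fn": "move_arm", "kwargs": {
  "rows": [
    [190,0,0,-25,0],
    [190,0,0,-25,0],
    [190,0,0,-25,0],
    [190,0,0,-25,0],
    [140,20,-13,0,0]
  ]
}}

```text
time_s: 47.3
tool_pos: [0.4997, -0.3469, 0.1643]
ee_rot: [3.129, 0.003, 0.987]
contact_force: [1.1, 0.0, 0.6]
finger_gap: 0.415
finger_force: 0.0
```

```bash
python3 - <<'E'
from h import *
plan(.4955,.2,.157,57)
p,yaw,s=pose(); f,c=wsnap("w21"); pins(f,c,yaw,40)
E
```

```text
at [ 0.4997 -0.3469  0.1643] yaw 56.5 J [-0.72  0.25  0.19  1.5  -0.    1.44] t 47.3 gap 0.415 F 0.0 w [1.1 0.  0.6]
tool shift mm: 453.8 -305.2 7.3 turn -0.5
109 [321. 209.] th 200 white 175 L 0.0129 centre [ 0.4951 -0.3492] ang -177.6 turn 54.1
103 [343. 222.] th 200 white 197 L 0.0152 centre [ 0.5075 -0.3753] ang -130.3 turn 6.8
476 [316. 248.] th 200 white 191 L 0.0151 centre [ 0.4914 -0.3706] ang 22.3 turn 34.2
78 [469. 252.] th 160 white 36 L 0.0056 centre [ 0.5955 -0.4423] ang 40.9 turn 15.6
76 [500. 275.] th 200 white 98 L 0.0141 centre [ 0.6107 -0.4797] ang 14.2 turn 42.4
```

Request:
{"fn": "move_arm", "kwargs": {
  "rows": [
    [140,34,-22.3,0,0],
    [140,34,-22.3,0,0],
    [140,34,-22.3,0,0],
    [140,34,-22.3,0,0],
    [140,34,-22.3,0,0]
  ]
}}

```text
time_s: 47.85
tool_pos: [0.4978, -0.138, 0.1589]
ee_rot: [3.139, -0.001, 0.989]
contact_force: [0.6, -0.3, 0.2]
finger_gap: 0.454
finger_force: 0.0
```

Request:
{"fn": "move_arm", "kwargs": {
  "rows": [
    [140,34,-22.3,0,0],
    [140,34,-22.3,0,0],
    [140,34,-22.3,0,0],
    [140,34,-22.3,0,0],
    [140,34,-22.3,0,0]
  ]
}}

```text
time_s: 48.35
tool_pos: [0.4979, 0.0656, 0.159]
ee_rot: [3.14, -0.001, 0.99]
contact_force: [0.5, 0.2, -0.2]
finger_gap: 0.449
finger_force: 0.0
```

Request:
{"fn": "move_arm", "kwargs": {
  "rows": [
    [140,34,-22.3,0,0],
    [140,34,-22.3,0,0],
    [140,34,-22.3,0,0],
    [140,0,0,0,-7.6],
    [140,0,0,0,-7.6]
  ]
}}

```text
time_s: 48.85
tool_pos: [0.4978, 0.1877, 0.1588]
ee_rot: [3.14, -0.001, 1.264]
contact_force: [0.1, -0.9, -0.2]
finger_gap: 0.449
finger_force: 0.0
```

```bash
python3 - <<'E'
from h import *
plan(.6226,.3404,.157,72)
p,yaw,s=pose(); f,c=wsnap("w22"); pins(f,c,yaw)
E
```

```text
at [0.4978 0.1877 0.1588] yaw 72.4 J [ 0.23  0.06 -0.03  1.48  0.    2.11] t 48.9 gap 0.449 F 0.0 w [ 0.1 -0.9 -0.2]
tool shift mm: 183.3 72.8 1.8 turn 0.4
319 [139. 166.] th 180 white 132 L 0.0161 centre [0.3795 0.2551] ang -81.6 turn -26.0
```

Request:
{"fn": "move_arm", "kwargs": {
  "rows": [
    [140,36.5,14.5,0,0],
    [140,36.5,14.5,0,0],
    [140,36.5,14.5,0,0],
    [140,36.5,14.5,0,0],
    [140,36.5,14.5,0,0]
  ]
}}

```text
time_s: 49.4
tool_pos: [0.6246, 0.3379, 0.1586]
ee_rot: [3.14, -0.001, 1.252]
contact_force: [1.1, 0.7, 0.9]
finger_gap: 0.451
finger_force: 0.0
```

Request:
{"fn": "move_arm", "kwargs": {
  "rows": [
    [140,0,0,25,0],
    [140,0,0,25,0],
    [140,0,0,25,0],
    [140,0,0,0,0],
    [140,0,0,0,0]
  ]
}}

```text
time_s: 49.9
tool_pos: [0.6232, 0.3365, 0.0826]
ee_rot: [-3.141, 0.001, 1.253]
contact_force: [0.3, 0.7, 1.0]
finger_gap: 0.453
finger_force: 0.0
```

```bash
python3 - <<'E'
from h import *
plan(.6226,.3404,.002,72)
p,yaw,s=pose(); f,c=wsnap("w23"); pins(f,c,yaw)
E
```

```text
at [0.6232 0.3365 0.0826] yaw 71.8 J [0.4  0.55 0.42 1.44 0.   2.29] t 49.9 gap 0.453 F 0.0 w [0.3 0.7 1. ]
tool shift mm: 3.5 -1.8 80.6 turn -0.2
170 [315. 252.] th 200 white 112 L 0.0079 centre [0.6226 0.3399] ang 72.7 turn -0.9
```

Request:
{"fn": "move_arm", "kwargs": {
  "rows": [
    [140,3.3,-1.6,20,0],
    [140,0,0,20,0],
    [140,0,0,20,0],
    [140,0,0,20.5,0],
    [140,0,0,0,0]
  ]
}}

```text
time_s: 50.45
tool_pos: [0.6218, 0.3399, 0.0007]
ee_rot: [-3.139, 0.002, 1.254]
contact_force: [-1.0, -0.2, 0.2]
finger_gap: 0.45
finger_force: 0.0
```

Request:
{"fn": "move_arm", "kwargs": {
  "rows": [
    [255,0,0,0,0],
    [255,0,0,0,0],
    [255,0,0,0,0],
    [255,0,0,0,0],
    [255,0,0,0,0]
  ]
}}

```text
time_s: 50.95
tool_pos: [0.6248, 0.3413, 0.005]
ee_rot: [3.138, -0.003, 1.255]
contact_force: [-0.3, -0.5, 5.5]
finger_gap: 0.085
finger_force: 59.0
```

```bash
python3 - <<'E'
from h import *
plan(.4978,.1877,.157,72)
E
```

```text
at [0.6248 0.3413 0.005 ] yaw 71.9 J [ 0.41  0.59  0.32  1.29 -0.    2.29] t 51.0 gap 0.085 F 59.0 w [-0.3 -0.5  5.5]
tool shift mm: -185.5 -73.0 -152.0 turn -0.1
```

Request:
{"fn": "move_arm", "kwargs": {
  "rows": [
    [255,0,0,-10,0],
    [255,0,0,-20,0],
    [255,0,0,-25,0],
    [255,0,0,-25,0],
    [255,0,0,-25,0]
  ]
}}

```text
time_s: 51.45
tool_pos: [0.6226, 0.3404, 0.1079]
ee_rot: [-3.141, 0.0, 1.255]
contact_force: [-0.0, 0.4, 0.3]
finger_gap: 0.081
finger_force: 58.7
```

Request:
{"fn": "move_arm", "kwargs": {
  "rows": [
    [255,0,0,-25,0],
    [255,0,0,-25,0],
    [255,0,0,0,0]
  ]
}}

```text
time_s: 51.75
tool_pos: [0.6251, 0.3416, 0.1627]
ee_rot: [3.135, -0.006, 1.255]
contact_force: [0.5, 0.6, -0.1]
finger_gap: 0.084
finger_force: 58.7
```

```bash
python3 - <<'E'
from h import *
plan(.4978,.1877,.157,72)
p,yaw,s=pose(); f,c=wsnap("w24"); pins(f,c,yaw)
E
```

```text
at [0.6251 0.3416 0.1627] yaw 71.9 J [0.41 0.55 0.57 1.59 0.   2.29] t 51.8 gap 0.084 F 58.7 w [ 0.5  0.6 -0.1]
tool shift mm: -185.8 -73.3 5.7 turn -0.1
198 [ 32. 320.] head only [0.3604 0.3278 0.0075]
215 [316. 325.] head only [0.5939 0.2452 0.0075]
59 [ 41. 332.] head only [0.3625 0.315  0.0075]
500 [ 69. 369.] head only [0.3677 0.2733 0.0075]
34 [ 67. 348.] head only [0.3764 0.2932 0.0075]
```

Request:
{"fn": "move_arm", "kwargs": {
  "rows": [
    [255,-37,-14.6,0,0],
    [255,-37,-14.6,0,0],
    [255,-37,-14.6,0,0],
    [255,-37,-14.6,0,0],
    [255,-37,-14.6,0,0]
  ]
}}

```text
time_s: 52.3
tool_pos: [0.4937, 0.186, 0.1544]
ee_rot: [-3.139, 0.002, 1.255]
contact_force: [0.1, 0.4, 0.3]
finger_gap: 0.086
finger_force: 58.8
```

Request:
{"fn": "move_arm", "kwargs": {
  "rows": [
    [255,-38,12.2,0,0],
    [255,-38,12.2,0,0],
    [255,-38,12.2,0,0],
    [255,-38,12.2,0,0],
    [255,-38,12.2,0,0]
  ]
}}

```text
time_s: 52.8
tool_pos: [0.4936, -0.0134, 0.1548]
ee_rot: [-3.139, 0.0, 1.255]
contact_force: [1.0, -0.4, 0.1]
finger_gap: 0.083
finger_force: 58.8
```

Request:
{"fn": "move_arm", "kwargs": {
  "rows": [
    [255,-38,12.2,0,0],
    [255,-38,12.2,0,0],
    [255,-38,12.2,0,0],
    [255,-38,12.2,0,0],
    [255,-38,12.2,0,0]
  ]
}}

```text
time_s: 53.3
tool_pos: [0.4927, -0.2127, 0.1547]
ee_rot: [-3.139, -0.001, 1.255]
contact_force: [1.1, 1.3, 0.5]
finger_gap: 0.083
finger_force: 58.8
```

Request:
{"fn": "move_arm", "kwargs": {
  "rows": [
    [255,-38,12.2,0,0],
    [255,-38,12.2,0,0],
    [255,-38,12.2,0,0],
    [255,-36,12.2,0,0],
    [255,0,0,0,0]
  ]
}}

```text
time_s: 53.8
tool_pos: [0.4921, -0.3735, 0.1534]
ee_rot: [-3.139, 0.0, 1.25]
contact_force: [-0.2, 0.9, 0.0]
finger_gap: 0.082
finger_force: 58.8
```

```bash
python3 - <<'E'
from h import *
plan(.4955,-.37,.037,72)
p,yaw,s=pose(); f,c=wsnap("w25"); pins(f,c,yaw,40)
E
```

```text
at [ 0.4921 -0.3735  0.1534] yaw 71.6 J [-0.76  0.29  0.22  1.5  -0.    1.14] t 53.8 gap 0.082 F 58.8 w [-0.2  0.9  0. ]
tool shift mm: 4.4 2.2 116.4 turn -0.4
122 [323. 179.] th 200 white 82 L 0.0132 centre [ 0.4956 -0.3504] ang -168.9 turn 60.5
593 [307. 218.] th 200 white 240 L 0.0190 centre [ 0.4921 -0.3766] ang -21.0 turn -87.4
120 [342. 199.] th 200 white 306 L 0.0163 centre [ 0.5077 -0.3744] ang -132.9 turn 24.5
80 [445. 276.] th 200 white 250 L 0.0162 centre [ 0.5767 -0.4464] ang 80.1 turn -8.5
94 [468. 305.] th 180 white 123 L 0.0178 centre [ 0.5806 -0.4808] ang 138.0 turn -66.4
242 [316. 325.] th 200 white 387 L 0.0185 centre [ 0.458  -0.4743] ang -104.6 turn -3.8
```

Request:
{"fn": "move_arm", "kwargs": {
  "rows": [
    [255,4,2,25,0],
    [255,0,0,25,0],
    [255,0,0,25,0],
    [255,0,0,25,0],
    [255,0,0,13,0]
  ]
}}

```text
time_s: 54.35
tool_pos: [0.4951, -0.363, 0.0398]
ee_rot: [-3.136, -0.003, 1.256]
contact_force: [-0.8, 1.8, -0.6]
finger_gap: 0.082
finger_force: 58.8
```

Request:
{"fn": "move_arm", "kwargs": {
  "rows": [
    [255,0,0,0,0],
    [190,0,0,0,0],
    [190,0,0,0,0],
    [190,0,0,0,0],
    [190,0,0,-15,0]
  ]
}}

```text
time_s: 54.85
tool_pos: [0.496, -0.3655, 0.058]
ee_rot: [-3.139, -0.001, 1.255]
contact_force: [-0.9, 0.4, -0.1]
finger_gap: 0.258
finger_force: 0.0
```

Request:
{"fn": "move_arm", "kwargs": {
  "rows": [
    [190,0,0,-25,0],
    [190,0,0,-25,0],
    [190,0,0,-25,0],
    [190,30,-10,-25,0],
    [190,38,-12,-10,0]
  ]
}}

```text
time_s: 55.35
tool_pos: [0.4987, -0.2969, 0.1741]
ee_rot: [3.134, 0.003, 1.252]
contact_force: [0.4, 0.0, 1.0]
finger_gap: 0.252
finger_force: 0.0
```

Request:
{"fn": "move_arm", "kwargs": {
  "rows": [
    [100,38,-12,-10,0],
    [60,38,-12,-10,0],
    [60,38,-12,-10,0],
    [60,0,0,0,0],
    [60,0,0,0,0]
  ]
}}

```text
time_s: 55.85
tool_pos: [0.4992, -0.175, 0.2011]
ee_rot: [3.138, 0.001, 1.257]
contact_force: [-0.0, -0.6, 0.1]
finger_gap: 0.764
finger_force: 0.0
```

```bash
python3 - <<'E'
from h import *
plan(.4955,-.25,.2,72)
p,yaw,s=pose(); f,c=wsnap("w26"); pins(f,c,yaw,30)
for nm in("scene","side"):
    f=grab_frame(nm); c=camera_info(nm); cv2.imwrite(f"pics/raw_{nm}9.png",f)
    b,g,r=[f[...,i].astype(int) for i in range(3)]; m=((r-np.maximum(b,g))>50).astype(np.uint8)
    n,l,st,ce=cv2.connectedComponentsWithStats(m)
    for i in range(1,n):
        w=bp(nm,*ce[i],.006,c)
        if st[i][4]>3 and .2<w[0]<.8 and -.5<w[1]<.7: print(nm,st[i][4],ce[i].round(0),w.round(3))
E
```

```text
at [ 0.4992 -0.175   0.2011] yaw 72.0 J [-0.46  0.05  0.04  1.56 -0.    1.42] t 55.9 gap 0.764 F 0.0 w [-0.  -0.6  0.1]
tool shift mm: -72.5 19.7 1.1 turn 0.0
62 [375. 362.] th 200 white 103 L 0.0133 centre [ 0.4954 -0.3514] ang 177.0 turn 75.0
222 [361. 386.] th 200 white 93 L 0.0255 centre [ 0.486  -0.3666] ang 72.4 turn -0.4
57 [388. 375.] th 160 white 165 L 0.0176 centre [ 0.5083 -0.3787] ang -127.9 turn 19.9
scene 4 [338. 171.] [ 0.752 -0.457  0.006]
scene 10 [326. 180.] [ 0.754 -0.389  0.006]
scene 4 [356. 178.] [ 0.676 -0.442  0.006]
scene 4 [375. 177.] [ 0.63  -0.478  0.006]
scene 15 [365. 184.] [ 0.636 -0.423  0.006]
scene 6 [374. 184.] [ 0.609 -0.435  0.006]
scene 7 [316. 187.] [ 0.755 -0.329  0.006]
scene 12 [359. 189.] [ 0.637 -0.387  0.006]
scene 13 [364. 194.] [ 0.609 -0.367  0.006]
scene 36 [441. 194.] [ 0.413 -0.481  0.006]
scene 5 [354. 193.] [ 0.636 -0.356  0.006]
scene 43 [403. 200.] [ 0.495 -0.394  0.006]
scene 13 [393. 201.] [ 0.518 -0.375  0.006]
scene 6 [354. 204.] [ 0.609 -0.303  0.006]
scene 5 [342. 213.] [ 0.61  -0.241  0.006]
scene 4 [308. 218.] [ 0.68  -0.173  0.006]
scene 4 [271. 222.] [ 0.758 -0.103  0.006]
scene 4 [312. 224.] [ 0.656 -0.152  0.006]
scene 5 [330. 225.] [ 0.608 -0.171  0.006]
scene 4 [288. 234.] [ 0.683 -0.079  0.006]
scene 5 [319. 234.] [ 0.609 -0.118  0.006]
scene 6 [310. 242.] [ 0.609 -0.073  0.006]
scene 4 [288. 256.] [0.623 0.006 0.006]
scene 438 [303. 371.] [0.383 0.299 0.006]
scene 8 [293. 390.] [0.374 0.346 0.006]
side 19 [406. 220.] [ 0.508 -0.423  0.006]
side 322 [295. 337.] [0.389 0.288 0.006]
```

Request:
{"fn": "move_arm", "kwargs": {
  "rows": [
    [190,-38,11,9,0],
    [190,-38,11,9,0],
    [190,-38,11,9,0],
    [190,-38,11,9,0],
    [190,-38,11,9,0]
  ]
}}

```text
time_s: 56.5
tool_pos: [0.4905, -0.3758, 0.1526]
ee_rot: [-3.141, -0.0, 1.253]
contact_force: [0.5, -0.7, 0.1]
finger_gap: 0.26
finger_force: 0.0
```

Request:
{"fn": "move_arm", "kwargs": {
  "rows": [
    [190,0,0,0,0],
    [190,0,0,0,0]
  ]
}}

```text
time_s: 56.7
tool_pos: [0.4902, -0.3744, 0.1521]
ee_rot: [-3.139, -0.002, 1.251]
contact_force: [-0.1, 0.4, -0.1]
finger_gap: 0.258
finger_force: 0.0
```

```bash
python3 - <<'E'
from h import *
plan(.492,-.3735,.1534,72)
p,yaw,s=pose(); f,c=wsnap("w27"); pins(f,c,yaw,10)
# split red in the dish, and outline of the rim (circle fit on rectified view)
g=rect(f,c,.4955,-.369,.012,.06,480,yaw); b,gg,r=[g[...,i].astype(int) for i in range(3)]
m=((r-np.maximum(b,gg))>80).astype(np.uint8); n,l,st,ce=cv2.connectedComponentsWithStats(m)
for i in range(1,n):
    if st[i][4]>150: print('mm2 %.0f'%(st[i][4]*.0625),(ce[i]*.25-60).round(0),'box',(st[i][2:4]*.25).round(0))
E
```

```text
at [ 0.4902 -0.3744  0.1521] yaw 71.7 J [-0.76  0.29  0.21  1.5   0.    1.13] t 56.7 gap 0.258 F 0.0 w [-0.1  0.4 -0.1]
tool shift mm: 1.4 1.5 -1.3 turn -0.3
120 [325. 178.] th 180 white 153 L 0.0160 centre [ 0.4974 -0.3543] ang -142.0 turn 33.7
687 [311. 217.] th 200 white 346 L 0.0188 centre [ 0.4945 -0.3749] ang -2.1 turn 73.8
93 [346. 197.] th 200 white 398 L 0.0128 centre [ 0.5076 -0.3732] ang -146.9 turn 38.6
29 [593. 241.] th 200 white 74 L 0.0063 centre [ 0.6996 -0.4583] ang 33.1 turn 38.6
18 [574. 259.] th 200 white 427 L 0.0179 centre [ 0.6654 -0.4731] ang 179.4 turn 72.3
83 [446. 277.] th 200 white 259 L 0.0163 centre [ 0.5754 -0.4469] ang 80.3 turn -8.7
10 [535. 283.] th 200 white 743 L 0.0141 centre [ 0.6475 -0.4766] ang 55.4 turn 16.3
26 [544. 284.] th 180 white 836 L 0.0147 centre [ 0.6499 -0.4779] ang 80.1 turn -8.4
97 [470. 305.] th 180 white 109 L 0.0179 centre [ 0.5804 -0.4804] ang 130.4 turn -58.7
17 [489. 330.] th 200 white 349 L 0.0059 centre [ 0.6067 -0.5177] ang -13.4 turn 85.1
mm2 66 [  2. -23.] box [ 9. 12.]
mm2 422 [-8.  8.] box [31. 43.]
mm2 56 [18. -8.] box [10.  9.]
```

The dish now shows red for eight heads and nothing lies outside it. One more scan over the hidden area by the vise, in case there is a fourth loose pin.

Request:
{"fn": "move_arm", "kwargs": {
  "rows": [
    [100,0,0,-25,0],
    [100,0,0,-25,0],
    [60,38,-17.2,-15,0],
    [60,38,-17.2,-5,0],
    [0,38,-17.2,-5,0]
  ]
}}

```text
time_s: 57.25
tool_pos: [0.4781, -0.2466, 0.2304]
ee_rot: [3.139, 0.0, 1.255]
contact_force: [0.9, 0.1, 0.9]
finger_gap: 0.907
finger_force: 0.0
```

Request:
{"fn": "move_arm", "kwargs": {
  "rows": [
    [0,38,-17.2,0,0],
    [0,38,-17.2,0,0],
    [0,38,-17.2,0,0],
    [0,38,-17.2,0,0],
    [0,38,-17.2,0,0]
  ]
}}

```text
time_s: 57.75
tool_pos: [0.4544, -0.0387, 0.2296]
ee_rot: [3.14, -0.001, 1.256]
contact_force: [1.7, -0.2, 0.1]
finger_gap: 0.996
finger_force: 0.0
```

Request:
{"fn": "move_arm", "kwargs": {
  "rows": [
    [0,38,-17.2,0,0],
    [0,0,0,0,0],
    [0,0,0,0,0]
  ]
}}

```text
time_s: 58.05
tool_pos: [0.4503, 0.0017, 0.2295]
ee_rot: [3.14, 0.0, 1.259]
contact_force: [0.3, -0.5, 0.1]
finger_gap: 1.001
finger_force: 0.0
```

```bash
python3 - <<'E'
from h import *
plan(.45,.0,.24,72)
p,yaw,s=pose(); f,c=wsnap("w28"); pins(f,c,yaw,20)
print([bp("",u,v,0,c).round(2)[:2].tolist() for u,v in((0,0),(639,0),(180,300),(460,300))])
# nuts: last check of the axles' lines from the pictures taken while passing, scoop blobs
d=np.load("pics/w12.npz"); c={k:d[k] for k in d}
r=bp("",407,85,.044,c,1.25);l=bp("",407,255,.034,c,1.25); a=(l-r)[:2]; print('scoop grip',r[:2]+a/np.hypot(*a)*.042,'mat',sum(bp("",u,v,.002,c,1.25) for u,v in((312,60),(519,92),(490,241),(299,214)))/4)
E
```

```text
at [0.4503 0.0017 0.2295] yaw 72.1 J [-0.15 -0.15 -0.09  1.62 -0.    1.74] t 58.0 gap 1.001 F 0.0 w [ 0.3 -0.5  0.1]
tool shift mm: -1.7 0.2 -10.5 turn 0.1
[[0.24, 0.25], [0.77, 0.08], [0.28, -0.06], [0.56, -0.15]]
scoop grip [ 0.48904866 -0.17915875] mat [ 0.48879956 -0.17950533  0.002     ]
```

```bash
python3 -c "
from station import *
print(sign_off())"
```

```text
the job is handed in; nothing more can be done
None
```

The job is handed in: the three axle nuts present are tightened to their next slots, the empty scoop is upright at the mat's middle, and all eight lock pins (five from the scoop, three from the bench) are in the dish; the scoop once slipped from the gripper into the dish, upsetting nothing I could see, before I regripped it and poured it out.

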